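Put the day's preserves away in the pantry cupboard

ROBOT

A 6-joint arm with a two-finger parallel gripper is mounted at the origin on the work surface. World frame = base frame: x ahead of the robot, y to its left, z up, the work surface at z = 0. Lengths are in m, angles in rad, forces in N, time in s.
With the tool pointing down it reaches from about 0.375 to 0.925 m from the base axis. Payload 5.7 kg.
Tool frame: the origin (TCP) lies on the mounting face of the last link; the fingertips stand 173 mm ahead of it and the grasp point (between the pads) lies 155 mm ahead of it (bot.finger_overhang is the distance from the TCP to the fingertips, in m); z points along the fingers, y is the line along which they close (so a half turn about z gives the same grasp; the last joint's range is limited). The gripper opens to 85 mm and grips with 20 to 120 N. Pads are 22 mm wide; open, the fingers measure 114 mm over their backs; the gripper's body (76 mm by 85 mm) begins 54 mm behind the grasp point. The pads swing forward as they close: fully open they stand 13 mm farther back than shut.
Start: joints at [1.052, 0.359, 1.51, -0, 1.272, -0.115], TCP at [0.236, 0.552, 0.405] pointing down, gripper open.
Joint ranges: [-2.97, 2.97], [-1.01, 2.36], [0.21, 2.38], [-0.96, 4.11], [0.2, 2.71], [-2.98, 2.98]. Speed limits (rad/s): [2.39, 2.39, 3.14, 3.14, 3.14, 3.14].

INTERFACE

Orientations are given as [roll, pitch, yaw] about the fixed x, y, z axes, in that order (R = Rz(yaw) Ry(pitch) Rx(roll)).
In Python, from plant import bot gives the robot as it stands. The module is installed in compiled form; this text tells all that it offers.
- The arm moves only by the tool carry_out, never from a script. Its argument "increments" is a list of rows, each a list of 3 entries, a list of its own where there are three numbers: the turn, a rotation vector about the tool's x, y, z in units of 6 degrees (1.0 is 6 degrees), then the shift along the tool's x, y, z in mm, then the opening, from -1 (shut) to 1 (fully open). In form: [[[wx, wy, wz], [tx, ty, tz], jaw], ...]. A call has 1 to 10 rows; each row shifts and turns the commanded pose from where the row before left it, along the tool's axes as they then stand; what a row does not reach is not made up. A row lasts 1/8 s, in which the tool goes at most 62.5 mm and 10.7 degrees, less where a joint would pass 70% of its speed; a pose out of reach is approached as far as the arm can. A call with a gripper value outside its range is refused whole. The fingers move at their own pace and stop on an object; "squeeze" is the grip in N (left out, the last holds). Time passes only in rows, so rows that do not move let the fingers close. It gives the time, the measured TCP pose, the force, the opening and the grip force at its end, in the units of the state.
- bot.get_state(): the state, without advancing time (a new reading comes with each control period).
- bot.grab_frame(name): name is "scene" or "side" or "wrist"; returns a dict with "image" (480x640x3 uint8, red, green, blue), "mtx" (3x3 intrinsics, pixels), "extrinsics" (4x4, takes a point from camera to world coordinates). Camera axes: x right, y up, looking along -z (the intrinsics and any distortion apply to the point x, -y, -z); pixel columns grow to the right and rows downward; lengths in m; the calibration is good to about 2 mm. A picture is of the moment at which its call begins. There is no depth.
- bot.finish_job(): hands the job in; it is judged then, once.
Trained networks look in the newest picture that a camera, given by its name, has taken for a name from the list of things; names that differ only in an ending like _2 or _b are one class to them, and where a whole thing is asked for, a point or a joint stands for the part that bears it (a point fixed in the world has none). Each returns a list of dicts, best first, with "confidence" (0 to 1); they miss things now and then, are a little off and sometimes report something else, mostly with a low value. They report only what shows in the picture. A call takes as long as a camera call. They do not tell look-alikes from the thing itself.
- bot.regions_of(name, camera): "region" (480x640 bool, what is visible of it) and "location" ([row, column] in pixels, amid what is visible of it).
The state is a dict: "clock": time; "joints": joint angles; "dq": joint speeds; "joint_torque": joint torques, N m; "position": TCP position; "eef_rot": TCP orientation; "contact_force": force on the tool from outside, world axes, zero at the start; "torque": the same for the moment, N m; "gripper_width": finger opening in m; "gripper_force": force on a finger pad.
Only numpy, scipy, OpenCV 4.12 (cv2) and the standard library are available. Lean on these libraries where they do the work, as an engineer would, in place of code of your own. Each camera call takes 0.05 s, during which the arm holds its last target. There are 200 camera calls.

TASK

Put today's preserves away: open the little cupboard wide (its door has a bar handle), stand every preserve jar that is on the table upright in its own compartment of the green crate, push the loaded crate along the table, without lifting it, all the way into the cupboard, and shut the door fully. Leave the wide grain jar, the white bowl and the cardboard lid box where they are.

Things in the scene. Friction and masses are not known exactly. Their poses are not given: they have to be found in the camera images.
- cupboard: Fixed white cupboard, 202 deep (own x) x 204 wide (y) x 140 mm high; see-through top of 5 slats. Origin: footprint centre, table level. Doorway at x=-101 mm faces its -x, roughly world +y. No floor, no step: things slide in on the table. 12 mm walls: inside is 180 wide (y -90..90), x -101..89, 126 mm high. The shut door lies in front of the doorway (x -102 to -114).
- door (a joint): Angle of the brown door, rad: 0 shut, grows as it opens outward, stop at 2.0. Door 204 mm wide, 12 thick, z 4 to 138 mm; turns lightly (0.03 N m) and stays where left. Its upright hinge is on the cupboard's -y edge (nearest the robot); it opens turning anticlockwise seen from above. At 1.57 it stands straight out in line with the cupboard's near side wall.
- door_hinge (a point): Point on the door's vertical hinge axis, at the door's outer face on the cupboard's -y edge, mid height of the door. Its axes turn with the door: at 0 they are parallel to the cupboard's; the door runs from the hinge along its +y, and its outer face looks along its -x.
- door_handle (a point): Grip point of the handle: middle of an upright round steel bar, 11 mm thick, 80 mm long (z about 33 to 113 mm), 35 mm off the door's outer face and 174 mm along the door from the hinge; it swings with the door. Axes as those of door_hinge.
- crate: Loose green crate, about 0.3 kg, 148 (own x) x 170 mm (y), walls 60 high, 6 thick, floor 6 thick; origin centre of underside. Four open compartments 67 (x) x 66 mm (y) centred at x=+-35.5, y=+-46 mm; the rows are parted by a 26 mm wide plywood rail along x, cells of a row by a 4 mm wall, all 60 high. Its y lies roughly along the way into the cupboard: it goes in 148 wide, 170 deep.
- jar_tomato: Loose preserve jar with tomato red contents and a brass lid, an upright cylinder 58 mm across and 100 mm high, 0.10 to 0.19 kg; origin at the centre of its underside, z up. None if it is not there today (three or four of the four jars are).
- jar_peach: Loose preserve jar with orange (peaches) contents and a brass lid, an upright cylinder 58 mm across and 100 mm high, 0.10 to 0.19 kg; origin at the centre of its underside, z up. None if it is not there today (three or four of the four jars are).
- jar_beans: Loose preserve jar with olive green (beans) contents and a brass lid, an upright cylinder 58 mm across and 100 mm high, 0.10 to 0.19 kg; origin at the centre of its underside, z up. None if it is not there today (three or four of the four jars are).
- jar_plum: Loose preserve jar with dark purple (plums) contents and a brass lid, an upright cylinder 58 mm across and 100 mm high, 0.10 to 0.19 kg; origin at the centre of its underside, z up. None if it is not there today (three or four of the four jars are).
- grain_jar: Bystander: wide jar of tan grain with a steel lid, 86 mm across, 100 mm high, origin under its centre. Leave alone.
- bowl: Bystander: white bowl, 130 mm across, 50 mm high, origin under its centre. Leave alone.
- lid_box: Bystander: cardboard box of lids, 90 x 130 x 50 mm, origin under its centre. Leave alone.
Mind the look-alikes: they are no part of the job. Leave any blue look-alike of the jar_plum alone. What is shaped like the jar_peach but blue is not meant.

How it is judged:
By the outcome, as a careful person would: the job done as asked, in the order asked, and still so for the second after the job is handed in, with the robot touching nothing.
Of jar_tomato, jar_peach, jar_beans, jar_plum only 3 to 4 are there at a start; the rules pass over those that are not, and their reading is None.
At some moment in a run one of crate may be knocked a few centimetres aside while the robot is not near it.
It also fails if it takes over 210 s, if anything falls off the work surface, if the arm or the gripper's body presses on something with over 40 N, if the wrist force passes 120 N, or if a joint passes its speed limit or range.

## Working session

There is one attempt and no reset: what is moved stays moved. The work goes in short steps, Python scripts to look and compute and a tool call to move; the robot and the scene stay as the last step left them, time stands still between calls to the robot, and variables do not carry over. Pictures are saved under pics/ and viewed, at most 14 in all, crops included, and the job is handed in when it is done.

Besides the shell and the picture viewer there is one more tool, called after "Request:" by a JSON object that holds its "method" and its "body". carry_out: Moves the arm, as the interface text tells. Its arguments: {"type":"object","properties":{"increments":{"type":"array"},"squeeze":{"type":"number"}},"required":["increments"]}

```bash
mkdir -p pics
cat > h.py <<'E'
import numpy as np, cv2
from plant import bot
from scipy.spatial.transform import Rotation as R
def snap(c,fn=None):
    f=bot.grab_frame(c)
    if fn: cv2.imwrite('pics/'+fn,f['image'][:,:,::-1])
    return f
def ray(f,px):  # px=(col,row)
    K=np.array(f['mtx']);T=np.array(f['extrinsics'])
    d=np.linalg.inv(K)@np.array([px[0],px[1],1.]); d=np.array([d[0],-d[1],-d[2]])
    return T[:3,3],T[:3,:3]@d
def onz(f,px,z):
    o,d=ray(f,px); return o+d*(z-o[2])/d[2]
def proj(f,P):
    K=np.array(f['mtx']);T=np.array(f['extrinsics'])
    p=(np.atleast_2d(P)-T[:3,3])@T[:3,:3]; p=p*[1,-1,-1]
    q=p@K.T; return q[:,:2]/q[:,2:]
E
python3 - <<'E'
from h import *
fs={c:snap(c,c+'0.png') for c in('scene','side','wrist')}
print({k:(f.keys(),) for k,f in fs.items()})
for c in ('scene','side'):
    f=fs[c];print(c,np.round(f['mtx'],1).tolist(),np.round(f['extrinsics'],3).tolist())
    for n in ['cupboard','door','door_handle','crate','jar_tomato','jar_peach','jar_beans','jar_plum','grain_jar','bowl','lid_box']:
        for r in bot.regions_of(n,c): print(n,round(r['confidence'],2),np.round(r['location']),r['region'].sum())
print(bot.get_state())
E
```

```text
{'scene': (dict_keys(['image', 'mtx', 'extrinsics']),), 'side': (dict_keys(['image', 'mtx', 'extrinsics']),), 'wrist': (dict_keys(['image', 'mtx', 'extrinsics']),)}
scene [[551.4, 0.0, 314.0], [0.0, 551.4, 238.8], [0.0, 0.0, 1.0]] [[-0.024, -0.863, 0.504, 1.207], [1.0, -0.025, 0.005, 0.09], [0.008, 0.504, 0.864, 1.135], [0.0, 0.0, 0.0, 1.0]]
cupboard 0.83 [234. 132.] 11556
door 0.67 [239. 184.] 1802
door_handle 0.94 [237. 181.] 1677
crate 0.75 [226. 331.] 4996
crate 0.71 [321. 188.] 2997
jar_tomato 0.88 [199. 416.] 946
jar_peach 0.81 [205. 508.] 1011
jar_peach 0.74 [167. 461.] 928
jar_peach 0.65 [226. 331.] 5081
jar_peach 0.61 [205. 464.] 980
jar_beans 0.66 [238. 471.] 1018
jar_plum 0.9 [239. 428.] 984
jar_plum 0.71 [285. 415.] 996
jar_plum 0.6 [276. 461.] 1061
grain_jar 0.9 [160. 175.] 1403
grain_jar 0.28 [203. 461.] 972
bowl 0.78 [321. 260.] 2711
lid_box 0.65 [320. 188.] 2984
side [[597.3, 0.0, 319.7], [0.0, 597.3, 251.6], [0.0, 0.0, 1.0]] [[0.852, 0.403, -0.334, 0.073], [-0.523, 0.632, -0.571, -0.702], [-0.019, 0.661, 0.75, 1.17], [0.0, 0.0, 0.0, 1.0]]
cupboard 0.9 [386. 446.] 133
[... 493 characters left out ...]
 468.] 1973
{'clock': 1.25, 'joints': array([ 1.05186981e+00,  3.58808691e-01,  1.51039529e+00,  3.06160427e-05,
        1.27251787e+00, -1.15107162e-01]), 'dq': array([-0.00056381,  0.00120872, -0.00136894,  0.00192656, -0.00055708,
       -0.00069319]), 'joint_torque': array([-8.64903432e-04, -5.27611828e+01, -2.79043740e+01, -7.27098450e-04,
        2.45713723e-03,  2.75905217e-05]), 'position': array([0.23575972, 0.55172746, 0.40466339]), 'eef_rot': array([-3.14146767e+00, -4.39086731e-05,  2.73776430e+00]), 'contact_force': array([-0.32206326,  0.74223867, -0.31866909]), 'torque': array([ 0.0180251 , -0.00930611,  0.00505364]), 'gripper_force': 0.0, 'gripper_width': 0.08565497398486148}
```

View pics/scene0.png

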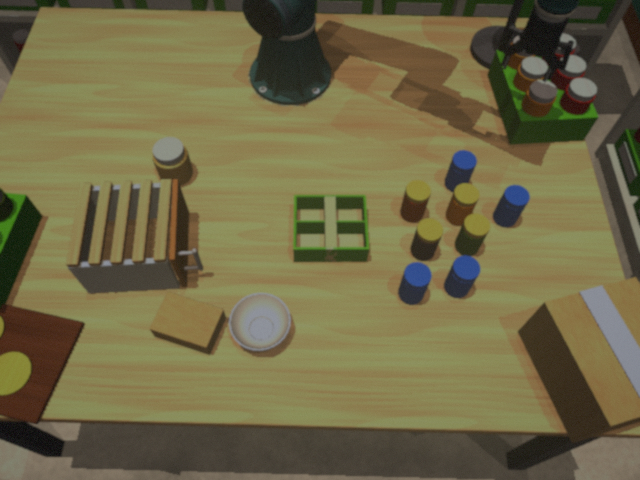

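View pics/side0.png

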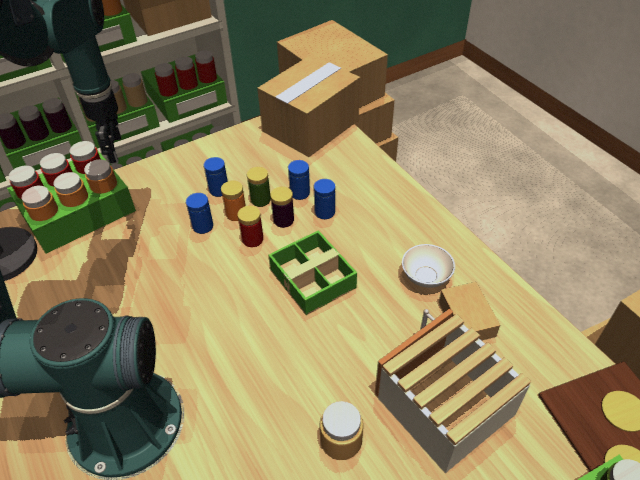

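The scene picture shows four brass-lid jars: tomato (416,200), peach (463,203), plum (428,238) and beans (472,235). The four blue ones at (461,170), (511,205), (415,283) and (462,277) are look-alikes, because their bodies and lids are blue. The crate is at (331,227), and the cupboard at (130,235) has its door shut on its right side, with the handle at (195,260). Next I fit poses and overlay them on an enlarged crop.

```bash
cat >> h.py <<'E'
from scipy.optimize import minimize
def cyl(x,y,r=.029,h=.1):
    a=np.linspace(0,2*np.pi,24,endpoint=False)
    return np.array([[x+r*np.cos(t),y+r*np.sin(t),z] for t in a for z in(0,h)])
def box(x,y,yaw,sx,sy,h):
    c,s=np.cos(yaw),np.sin(yaw)
    return np.array([[x+c*u-s*v,y+s*u+c*v,z] for u in(-sx/2,sx/2) for v in(-sy/2,sy/2) for z in(0,h)])
def hullmask(f,P):
    m=np.zeros((480,640),np.uint8); q=proj(f,P)
    cv2.fillConvexPoly(m,cv2.convexHull(np.round(q*16).astype(np.int32)),1,shift=4); return m>0
def fit(items,gen,p0,step):  # items: [(frame,mask)]
    def cost(p):
        P=gen(*p); return -sum((lambda m:(m&k).sum()/max(1,(m|k).sum()))(hullmask(f,P)) for f,k in items)
    S=np.vstack([p0]+[np.array(p0)+np.eye(len(p0))[i]*step[i] for i in range(len(p0))])
    r=minimize(cost,p0,method='Nelder-Mead',options=dict(initial_simplex=S,xatol=1e-4,fatol=1e-5,maxiter=400))
    return r.x,-r.fun/len(items)
def near(n,c,px,tol=25):
    for r in bot.regions_of(n,c):
        l=r['location'][::-1]
        if np.hypot(*(np.array(l)-px))<tol: return r['region']
E
python3 - <<'E'
from h import *
fs={c:snap(c) for c in('scene','side')}
J={'jar_tomato':((416,200),(250,226)),'jar_peach':((463,203),(233,199)),'jar_beans':((472,235),(258,189)),'jar_plum':((428,238),(283,207))}
vis={c:fs[c]['image'][:,:,::-1].copy() for c in fs}
def draw(P):
    for c in fs:
        q=proj(fs[c],P); cv2.polylines(vis[c],[cv2.convexHull(np.round(q*16).astype(np.int32))],True,(255,255,0),1,shift=4)
def get(n,c,px,names):
    for m in names:
        r=near(m,c,px,20 if 'jar' in n else 30)
        if r is not None: return r
for n,px in J.items():
    it=[(fs[c],get(n,c,p,[n,'jar_peach','jar_plum','jar_beans','jar_tomato'])) for c,p in zip(fs,px)]
    it2=[i for i in it if i[1] is not None and i[1].sum()<1300]
    p0=onz(fs['scene'],px[0],.05)[:2]
    x,s=fit(it2,cyl,p0,[.01,.01]);print(n,len(it2),x.round(4),round(s,3),p0.round(3)); draw(cyl(*x))
for n,px,b,p0 in [('crate',((331,227),(312,271)),(.148,.170,.06),0),('cupboard',((132,234),(446,386)),(.202,.204,.14),-np.pi/2)]:
    it=[(fs[c],near(n,c,p,40)) for c,p in zip(fs,px)]; it=[i for i in it if i[1] is not None]
    q=onz(fs['scene'],px[0],b[2]/2)[:2]
    x,s=fit(it,lambda x,y,a:box(x,y,a,*b),[q[0],q[1],p0],[.01,.01,.1]);print(n,len(it),x.round(4),round(s,3));draw(box(*x,*b))
for n,c,px in [('grain_jar','scene',(175,160)),('bowl','scene',(260,321)),('lid_box','scene',(188,320))]:
    print(n,onz(fs[c],px,.03 if n!='grain_jar' else .05).round(3))
a=cv2.resize(vis['scene'][130:330,50:550],(800,320)); b=cv2.resize(vis['side'][140:480,170:570],(320,272))
im=np.zeros((600,800,3),np.uint8); im[:320]=a; im[324:596,:320]=b
im[324:596,330:790]=cv2.resize(vis['scene'][150:310,380:540],(272,272))[:, :][:, :].repeat(1,1)[:, :272] if False else cv2.resize(vis['scene'][145:310,385:540],(460,272))
cv2.imwrite('pics/fit.png',im)
E
```

```text
jar_tomato 2 [0.4642 0.3217] 0.923 [0.459 0.325]
jar_peach 2 [0.4705 0.4316] 0.826 [0.465 0.436]
jar_beans 2 [0.5527 0.4449] 0.909 [0.553 0.447]
jar_plum 2 [0.5706 0.3387] 0.921 [0.564 0.345]
crate 2 [0.5319 0.1225 0.0295] 0.964
cupboard 2 [ 0.5889 -0.3229 -1.5103] 0.849
grain_jar [ 0.357 -0.266  0.05 ]
bowl [ 0.768 -0.026  0.03 ]
lid_box [ 0.77 -0.18  0.03]
```

View pics/fit.png

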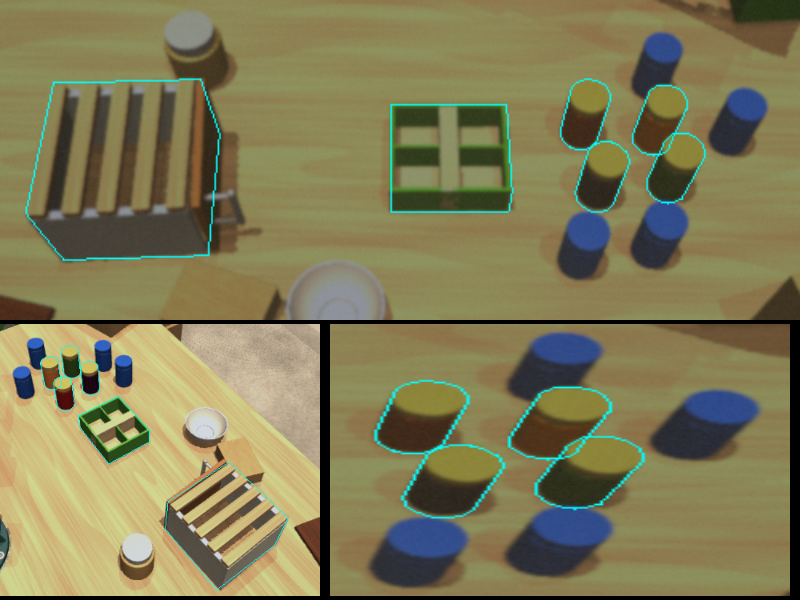

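The overlay confirms the four brass-lid jars, and the fits on the jars and crate are tight. The cupboard fit leaves the door out, so I refine it with the door included and check the handle.

Run:
```python
from h import *
fs={c:snap(c) for c in('scene','side')}
it=[]
for c,p,pd in (('scene',(132,234),(184,239)),('side',(446,386),(423,352))):
    m=np.zeros((480,640),np.uint8)
    for n,q in (('cupboard',p),('door',pd)):
        r=near(n,c,q,40); 
        if r is not None:m|=r.astype(np.uint8); print(c,n,r.sum())
    m=cv2.morphologyEx(m,cv2.MORPH_CLOSE,np.ones((7,7)));m=cv2.morphologyEx(m,cv2.MORPH_OPEN,np.ones((17,17)))
    it.append((fs[c],m>0))
def g(x,y,a):
    c,s=np.cos(a),np.sin(a); ox=-.0065
    return box(x+c*ox,y+s*ox,a,.215,.204,.14)
for sub in (it,it[:1],it[1:]):
    x,s=fit(sub,g,[.585,-.32,-1.51],[.01,.01,.08]);print(x.round(4),round(s,3))
    if len(sub)==2: X=x
c,s=np.cos(X[2]),np.sin(X[2]); W=lambda u,v,z:[X[0]+c*u-s*v,X[1]+s*u+c*v,z]
print('handle',np.round(W(-.149,.072,.073),4),'hinge',np.round(W(-.114,-.102,.07),4))
ims=[]
for k,(x0,y0) in (('scene',(60,150)),('side',(360,290))):
    v=fs[k]['image'][:,:,::-1].copy()
    v=cv2.resize(v,None,fx=2.4,fy=2.4)
    def line(P,col):
        cv2.polylines(v,[np.round(proj(fs[k],P)*2.4*16).astype(np.int32)],False,col,1,shift=4)
    for z in (0,.14): line([W(-.101,-.102,z),W(.101,-.102,z),W(.101,.102,z),W(-.101,.102,z),W(-.101,-.102,z)],(255,255,0))
    for z in (.004,.138): line([W(-.114,-.102,z),W(-.114,.102,z)],(255,0,255))
    line([W(-.149,.072,.033),W(-.149,.072,.113)],(0,0,255))
    ims.append(v[int(y0*2.4):int(y0*2.4)+400,int(x0*2.4):int(x0*2.4)+390])
cv2.imwrite('pics/cup.png',np.hstack(ims))
```

```text
scene cupboard 11582
scene door 1856
side cupboard 13359
side door 1259
[ 0.5885 -0.3257 -1.4586] 0.839
[ 0.5912 -0.3236 -1.4537] 0.828
[ 0.5891 -0.3265 -1.476 ] 0.854
handle [ 0.6434 -0.1696  0.073 ] hinge [ 0.4744 -0.2239  0.07  ]
```

View pics/cup.png

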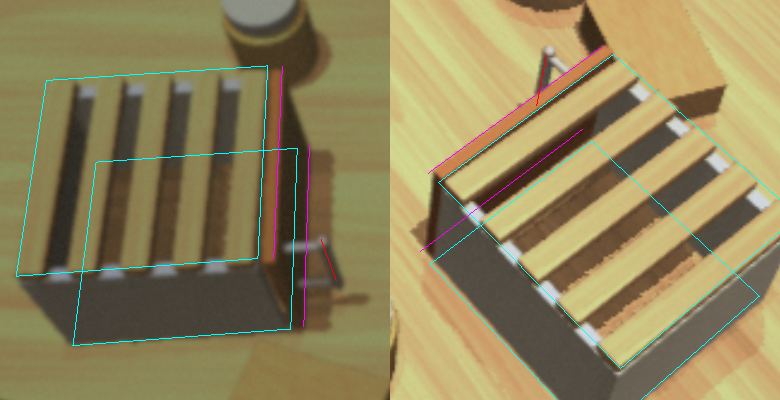

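The refined cupboard (0.5885, -0.3257, yaw -1.459) matches both views. The projected bar lies on the real handle, within about 2 mm. I now turn the tool and travel to above the handle.

Request:
{"method": "carry_out", "body": {"increments": [[[0,0,1.44],[0,0,0],1],[[0,0,1.44],[0,0,0],1],[[0,0,1.44],[0,0,0],1],[[0,0,1.44],[0,0,0],1],[[0,0,1.44],[0,0,0],1],[[0,0,1.44],[0,0,0],1],[[0,0,1.44],[0,0,0],1],[[0,0,0],[-50,21,0],1],[[0,0,0],[-50,21,0],1],[[0,0,0],[-50,21,0],1]]}}

```text
clock: 3.5
position: [0.3156, 0.4084, 0.4048]
eef_rot: [3.141, -0.0, 1.683]
contact_force: [0.4, 1.0, -0.0]
gripper_width: 0.0853
gripper_force: 0.0
```

Request:
{"method": "carry_out", "body": {"increments": [[[0,0,0],[-50,21,0],1],[[0,0,0],[-50,21,0],1],[[0,0,0],[-50,21,0],1],[[0,0,0],[-50,21,0],1],[[0,0,0],[-50,21,0],1],[[0,0,0],[-50,21,0],1],[[0,0,0],[-50,21,0],1],[[0,0,0],[-50,21,0],1],[[0,0,0],[-50,21,0],1],[[0,0,0],[-50,21,0],0]]}}

```text
clock: 4.75
position: [0.58, -0.0656, 0.4048]
eef_rot: [3.141, 0.0, 1.682]
contact_force: [1.2, 0.2, 0.5]
gripper_width: 0.0698
gripper_force: 0.0
```

Request:
{"method": "carry_out", "body": {"increments": [[[0,0,0],[-55,26,0],0.2],[[0,0,0],[-56,26,0],0.2],[[0,0,0],[0,0,40],0.2],[[0,0,0],[0,0,40],0.2],[[0,0,0],[0,0,0],0.2]]}}

```text
clock: 5.38
position: [0.6418, -0.1681, 0.3212]
eef_rot: [-3.135, -0.003, 1.682]
contact_force: [-1.3, 1.1, -0.3]
gripper_width: 0.0514
gripper_force: 0.0
```

Run:
```python
from h import *
f=snap('wrist','w1.png'); s=bot.get_state(); print(s['position'],s['eef_rot'])
b=[[.6434,-.1696,z] for z in(.033,.113)]; print(proj(f,b))
```

```text
[ 0.64286113 -0.16829665  0.32371254] [-3.13862661e+00 -1.40376900e-03  1.68212800e+00]
[[325.81799899 235.93301826]
 [326.35380984 278.37579596]]
```

View pics/w1.png

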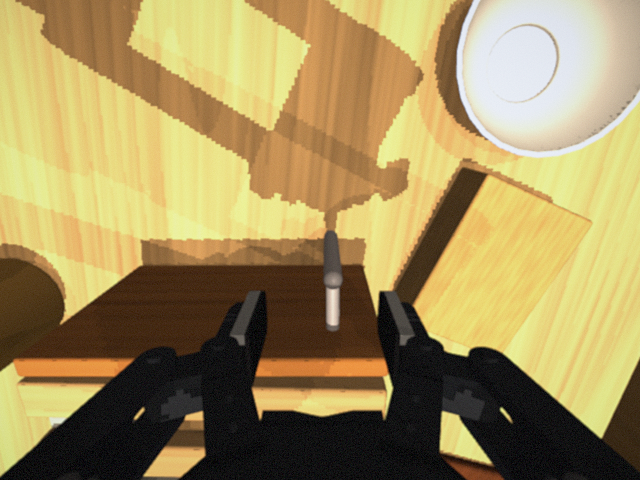

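The wrist view shows the bar top at (333,280), between the fingers (centre about column 322). I descend with a 3 mm shift and grip.

Request:
{"method": "carry_out", "body": {"increments": [[[0,0,0],[-1,3,40],0.2],[[0,0,0],[0,0,38],0.2],[[0,0,0],[0,0,0],-1],[[0,0,0],[0,0,0],-1],[[0,0,0],[0,0,0],-1],[[0,0,0],[0,0,0],-1],[[0,0,0],[0,0,0],-1]], "squeeze": 40}}

```text
clock: 6.3
position: [0.6466, -0.1696, 0.2495]
eef_rot: [3.14, 0.002, 1.682]
contact_force: [-4.2, -2.0, 6.5]
gripper_width: 0.0098
gripper_force: 39.7
```

Request:
{"method": "carry_out", "body": {"increments": [[[0,0,-1],[18.2,-3.7,0],-1],[[0,0,-1],[18.2,-3.7,0],-1],[[0,0,-1],[18.2,-3.7,0],-1],[[0,0,-1],[18.2,-3.7,0],-1],[[0,0,0],[0,0,0],-1]]}}

```text
clock: 6.92
position: [0.6103, -0.1047, 0.2494]
eef_rot: [-3.135, 0.002, 2.105]
contact_force: [-15.3, -14.0, 12.9]
gripper_width: 0.0097
gripper_force: 40.9
```

Run:
```python
from h import *
s=bot.get_state();p=s['position'];print(p,s['eef_rot'],s['contact_force'],s['torque'])
h=np.array([.4764,-.2239]);print(np.hypot(*(p[:2]-h)), np.hypot(.6466-h[0],-.1696-h[1]))
```

```text
[ 0.61028245 -0.10469438  0.24937003] [-3.13502979e+00  1.92296976e-03  2.10464803e+00] [-15.26648103 -14.00985874  12.89992552] [-1.92061413  2.10674359  0.01196202]
0.1792609565764821 0.17865198011776973
```

Request:
{"method": "carry_out", "body": {"increments": [[[0,0,-1],[17.4,-7.5,0],-1],[[0,0,-1],[17.9,-5,0],-1],[[0,0,-1],[17.9,-5,0],-1],[[0,0,-1],[17.9,-4.8,0],-1],[[0,0,-1],[17.9,-4.8,0],-1],[[0,0,0],[0,0,0],-1]]}}

```text
clock: 7.68
position: [0.5336, -0.0563, 0.2494]
eef_rot: [3.141, 0.004, 2.626]
contact_force: [-2.3, -4.8, 6.1]
gripper_width: 0.0098
gripper_force: 39.9
```

Run:
```python
from h import *
s=bot.get_state();p=s['position'];print(s['joints'])
h=np.array([.4764,-.2239]);r=p[:2]-h;print(np.hypot(*r), s['contact_force'][:2]@r/np.hypot(*r))
```

```text
[-2.33438851e-01  4.61069996e-01  1.80951012e+00 -1.50080519e-03
  8.66674870e-01 -1.28804651e+00]
0.17710510720612999 -5.263958829478581
```

Request:
{"method": "carry_out", "body": {"increments": [[[0,0,-1],[17.9,-5.0,0],-1],[[0,0,-1],[17.9,-4.8,0],-1],[[0,0,-1],[17.9,-4.8,0],-1],[[0,0,-1],[17.9,-4.8,0],-1],[[0,0,0],[0,0,0],-1]]}}

```text
clock: 8.3
position: [0.4605, -0.0485, 0.2493]
eef_rot: [3.141, 0.005, 3.044]
contact_force: [-0.4, 5.8, 11.0]
gripper_width: 0.01
gripper_force: 41.4
```

Request:
{"method": "carry_out", "body": {"increments": [[[0,0,-1],[17.9,-5.0,0],-1],[[0,0,-1],[17.9,-4.8,0],-1],[[0,0,-1],[17.9,-4.8,0],-1],[[0,0,0],[0,0,0],-1]]}}

```text
clock: 8.8
position: [0.4061, -0.063, 0.2493]
eef_rot: [3.141, 0.003, -2.926]
contact_force: [-3.8, 11.5, 24.1]
gripper_width: 0.01
gripper_force: 43.0
```

Request:
{"method": "carry_out", "body": {"increments": [[[0,0,0],[0,0,0],0.2],[[0,0,0],[0,0,0],0.2],[[0,0,0],[0,0,-40],0.2],[[0,0,0],[0,0,-50],0.2],[[0,0,0],[0,0,-50],0.2],[[0,0,0.9],[0,0,-15],1],[[0,0,0.9],[0,0,0],1]]}}

```text
clock: 9.68
position: [0.4076, -0.0641, 0.4039]
eef_rot: [-3.14, 0.005, -3.117]
contact_force: [0.0, 0.3, -0.7]
gripper_width: 0.0842
gripper_force: 0.0
```

```bash
cat >> h.py <<'E'
def crate(p0=(.532,.1225,.03)):
    fs={c:snap(c) for c in('scene','side')}; it=[]
    for c in fs:
        px=proj(fs[c],[[p0[0],p0[1],.03]])[0]
        r=near('crate',c,px,60)
        if r is not None: it.append((fs[c],r))
    return fs,fit(it,lambda x,y,a:box(x,y,a,.148,.17,.06),list(p0),[.01,.01,.08]),len(it)
E
python3 - <<'E'
from h import *
fs,r,n=crate();print(r,n)
for c in fs: cv2.imwrite(f'pics/d_{c}.png',fs[c]['image'][:,:,::-1])
cv2.imwrite('pics/d.png',np.hstack([cv2.resize(fs[c]['image'][:,:,::-1],(400,300)) for c in fs]))
print(bot.get_state()['position'],bot.get_state()['eef_rot'])
E
```

```text
(array([0.53194439, 0.12248233, 0.02929197]), np.float64(0.5424024416830172)) 1
[ 0.4067675  -0.06383815  0.40172085] [-3.14143405e+00  8.10233921e-05 -3.11197429e+00]
```

View pics/d.png

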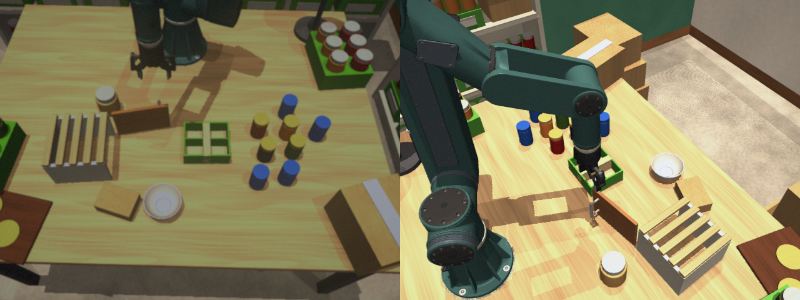

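The door stands wide open in both views, and the crate is unmoved. I hover over the tomato jar next.

Request:
{"method": "carry_out", "body": {"increments": [[[0,0,0],[-9,48,0],1],[[0,0,0],[-9,48,0],1],[[0,0,0],[-9,48,0],1],[[0,0,0],[-9,48,0],1],[[0,0,0],[-8,48,0],1],[[0,0,0],[-8,48,0],1],[[0,0,0],[-8,48,0],1],[[0,0,0],[-8,48,0],1],[[0,0,0],[0,0,0],1]]}}

```text
clock: 11.0
position: [0.4644, 0.3248, 0.401]
eef_rot: [3.141, -0.0, -3.109]
contact_force: [-1.1, 0.9, -0.2]
gripper_width: 0.0854
gripper_force: 0.0
```

```bash
cat >> h.py <<'E'
def delta(x,y,z=None,yaw=None):
    s=bot.get_state();p=s['position'];Rm=R.from_euler('xyz',s['eef_rot'])
    t=Rm.inv().apply(np.array([x,y,p[2] if z is None else z])-p)*1000
    print('pos',p.round(4),'yaw',round(s['eef_rot'][2],3),'rp',s['eef_rot'][:2].round(3),'d(mm)',t.round(1))
    if yaw is not None:
        d=(yaw-s['eef_rot'][2]+np.pi/2)%np.pi-np.pi/2; print('wz units',round(-np.degrees(d)/6,2))
JP={'jar_tomato':(.4642,.3217),'jar_peach':(.4705,.4316),'jar_beans':(.5527,.4449),'jar_plum':(.5706,.3387)}
def wfit(n,fn=None,cams=('wrist','scene')):
    it=[]
    for c in cams:
        f=snap(c,fn if c=='wrist' else None); px=proj(f,[[*JP[n],.06]])[0]
        for m in (n,'jar_tomato','jar_peach','jar_beans','jar_plum'):
            r=near(m,c,px,60 if c=='wrist' else 15)
            if r is not None:
                x,s=fit([(f,r)],cyl,list(JP[n]),[.006,.006]); print(n,c,m,px.round(),x.round(4),round(s,3)); break
        else: print(n,c,'none',px.round(),[(m,r['location']) for m in JP for r in bot.regions_of(m,c)][:8])
E
python3 - <<'E'
from h import *
wfit('jar_tomato','w2.png'); wfit('jar_plum'); wfit('jar_peach'); delta(*JP['jar_tomato'],.24)
E
```

```text
jar_tomato wrist jar_tomato [318. 216.] [0.4635 0.3174] 0.938
jar_tomato scene jar_tomato [416. 199.] [0.4619 0.3236] 0.912
jar_plum wrist jar_plum [337. 317.] [0.5684 0.3357] 0.935
jar_plum scene jar_plum [426. 238.] [0.5669 0.3398] 0.962
jar_peach wrist jar_peach [439. 225.] [0.4703 0.4264] 0.937
jar_peach scene jar_peach [462. 203.] [0.4679 0.4332] 0.904
pos [0.4641 0.3215 0.4018] yaw -3.114 rp [3.142 0.   ] d(mm) [-1.000e-01  2.000e-01  1.618e+02]
```

View pics/w2.png

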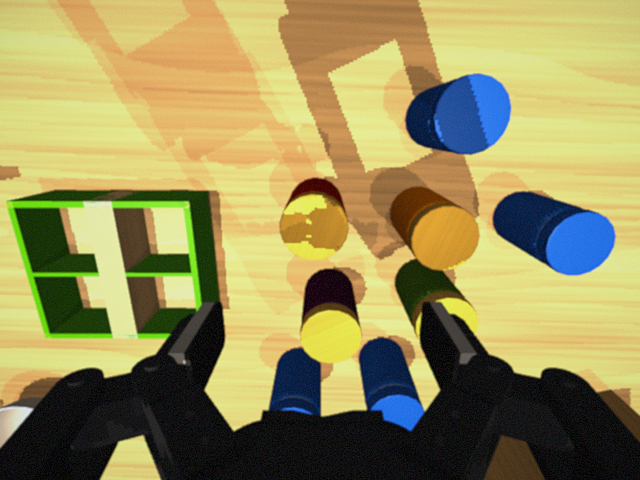

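Request:
{"method": "carry_out", "body": {"increments": [[[0,0,0],[1,-1,41],1],[[0,0,0],[0,0,41],1],[[0,0,0],[0,0,40],1],[[0,0,0],[0,0,40],1],[[0,0,0],[0,0,0],-1],[[0,0,0],[0,0,0],-1],[[0,0,0],[0,0,0],-1],[[0,0,0],[0,0,0],-1]], "squeeze": 30}}

```text
clock: 12.6
position: [0.4635, 0.3212, 0.241]
eef_rot: [3.141, 0.002, -3.114]
contact_force: [-0.0, -0.0, -1.8]
gripper_width: 0.0571
gripper_force: 33.7
```

```bash
cat >> h.py <<'E'
def cell(i,j,C=(.532,.1225,.0295)):  # i: x sign, j: y sign
    c,s=np.cos(C[2]),np.sin(C[2]);u,v=i*.0355,j*.046
    return C[0]+c*u-s*v,C[1]+s*u+c*v
E
python3 - <<'E'
from h import *
s=bot.get_state();print(s['gripper_width'],s['gripper_force'],s['contact_force'])
for i in(1,-1):
    for j in (-1,1): print(i,j,np.round(cell(i,j),4))
delta(*cell(-1,-1),.38,.0295)
E
```

```text
0.0570511465258973 33.70411992073059 [-0.03163482 -0.03966638 -1.76965493]
1 -1 [0.5688 0.0776]
1 1 [0.5661 0.1695]
-1 -1 [0.4979 0.0755]
-1 1 [0.4952 0.1674]
pos [0.4635 0.3212 0.241 ] yaw -3.114 rp [3.141e+00 2.000e-03] d(mm) [ -27.8 -246.4 -139.2]
wz units -0.02
```

Request:
{"method": "carry_out", "body": {"increments": [[[0,0,0],[0,0,-45],-1],[[0,0,0],[0,0,-45],-1],[[0,0,0],[0,0,-45],-1],[[0,0,0],[0,0,0],-1]]}}

```text
clock: 13.1
position: [0.4644, 0.3217, 0.3794]
eef_rot: [3.138, 0.008, -3.114]
contact_force: [-0.2, -0.6, -1.3]
gripper_width: 0.0575
gripper_force: 33.9
```

```bash
cat >> h.py <<'E'
def crate3(p0=(.532,.1225,.03),cams=('scene','side','wrist')):
    for c in cams:
        f=snap(c); px=proj(f,[[p0[0],p0[1],.03]])[0]
        r=near('crate',c,px,60)
        if r is None: print(c,'none');continue
        x,s=fit([(f,r)],lambda x,y,a:box(x,y,a,.148,.17,.06),list(p0),[.01,.01,.08]);print(c,x.round(4),round(s,3))
E
python3 - <<'E'
from h import *
crate3(); delta(*cell(-1,-1),.38,.0295)
E
```

```text
scene [0.5303 0.1215 0.0413] 0.985
side [0.5319 0.1222 0.0278] 0.961
wrist [0.5305 0.1187 0.0292] 0.966
pos [0.4625 0.3206 0.3732] yaw -3.114 rp [-3.14e+00 -3.00e-03] d(mm) [ -28.6 -246.    -6.6]
wz units -0.02
```

Request:
{"method": "carry_out", "body": {"increments": [[[0,0,0],[-5,-50,0],-1],[[0,0,0],[-5,-50,0],-1],[[0,0,0],[-5,-50,0],-1],[[0,0,0],[-6,-50,0],-1],[[0,0,0],[-6,-48,0],-1],[[0,0,0],[0,0,30],-1],[[0,0,0],[0,0,25],-1],[[0,0,0],[0,0,0],-1],[[0,0,0],[0,0,0],-1]]}}

```text
clock: 14.52
position: [0.4972, 0.0739, 0.3199]
eef_rot: [-3.142, -0.0, -3.114]
contact_force: [0.3, -0.5, -1.0]
gripper_width: 0.0571
gripper_force: 33.8
```

Run:
```python
from h import *
delta(*cell(-1,-1,(.5308,.1207,.031)),.25,.031)
im=[snap(c)['image'][:,:,::-1] for c in ('scene','wrist')]
cv2.imwrite('pics/p1.png',np.hstack([cv2.resize(im[0][150:300,255:405],(400,400)),cv2.resize(im[1][100:480,130:510],(400,400))]))
```

```text
pos [0.4972 0.0739 0.3199] yaw -3.114 rp [-3.142 -0.   ] d(mm) [ 0.4 -0.2 69.9]
wz units -0.03
```

View pics/p1.png

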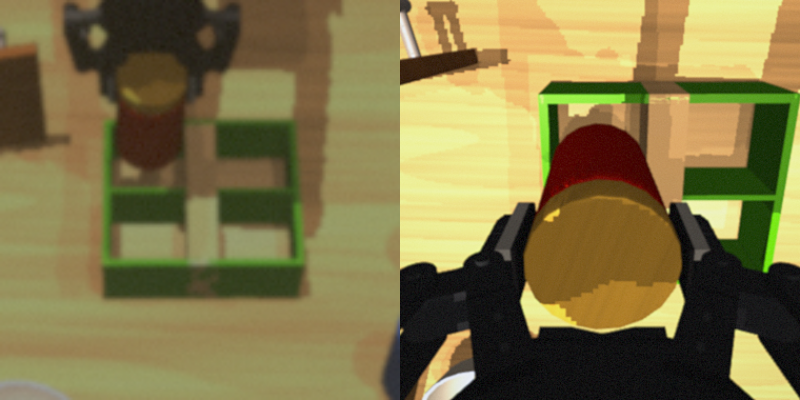

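The picture shows the jar hanging over the near-left cell, at scene-crop (150,120), and in line with it. I lower it.

Request:
{"method": "carry_out", "body": {"increments": [[[0,0,0],[0,0,25],-1],[[0,0,0],[0,0,25],-1],[[0,0,0],[0,0,10],-1],[[0,0,0],[0,0,9],-1],[[0,0,0],[0,0,0],-1]]}}

```text
clock: 15.25
position: [0.4979, 0.0739, 0.252]
eef_rot: [-3.141, 0.003, -3.113]
contact_force: [0.3, -0.7, 2.8]
gripper_width: 0.0536
gripper_force: 30.6
```

Run:
```python
from h import *
s=bot.get_state();print(s['gripper_width'],s['contact_force'],s['torque'])
im=[snap(c)['image'][:,:,::-1] for c in ('scene','wrist')]
cv2.imwrite('pics/p2.png',np.hstack([cv2.resize(im[0][150:300,255:405],(400,400)),cv2.resize(im[1][100:480,130:510],(400,400))]))
```

```text
0.05364429017446362 [ 0.3331777  -0.72466752  2.82504568] [-0.11250171  0.01573944  0.07037294]
```

View pics/p2.png

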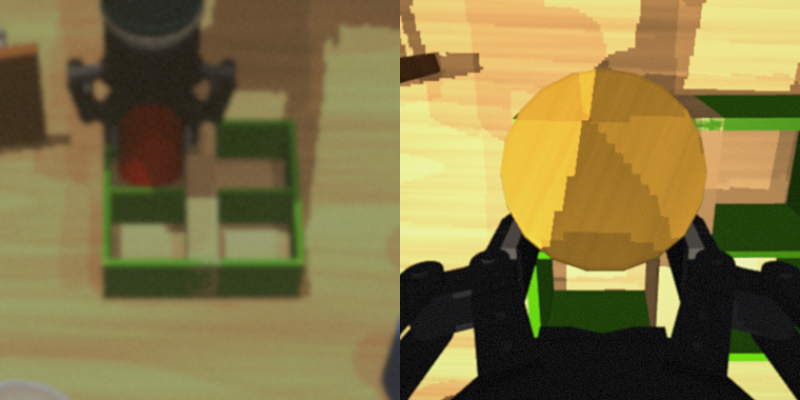

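The jar has pivoted in the grip: in the wrist view its lid swung toward −x, which fits its bottom edge catching the cell divider on the +x side. I lift it and measure the tilt.

Request:
{"method": "carry_out", "body": {"increments": [[[0,0,0],[0,0,-40],-1],[[0,0,0],[0,0,-40],-1],[[0,0,0],[0,0,-40],-1],[[0,0,0],[0,0,0],-1]]}}

```text
clock: 15.85
position: [0.4983, 0.0739, 0.3742]
eef_rot: [-3.141, 0.008, -3.114]
contact_force: [-0.3, -0.3, -1.9]
gripper_width: 0.0538
gripper_force: 31.7
```

```bash
cat >> h.py <<'E'
def tcyl(x,z,t,y):  # cylinder centre x,y,z tilted by t about world y
    P=cyl(0,0); P[:,2]-=.05
    return R.from_euler('y',t).apply(P)+[x,y,z]
def tfit(n):
    s=bot.get_state();p=s['position'];it=[]
    for c in ('scene','side','wrist'):
        f=snap(c);px=proj(f,[[p[0],p[1],p[2]-.17]])[0]
        r=near(n,c,px,90)
        print(c,px.round(),None if r is None else r.sum())
        if r is not None: it.append((f,r))
    for sub in [it]+[[i] for i in it]:
        x,sc=fit(sub,lambda x,z,t,y:tcyl(x,z,t,y),[p[0],p[2]-.18,0,p[1]],[.01,.01,.3,.003]);
        print('dx,dz(center rel. grasp)',(x[0]-p[0]).round(4),(x[1]-p[2]+.155).round(4),'tilt deg',np.degrees(x[2]).round(1),'dy',(x[3]-p[1]).round(4),round(sc,3))
E
python3 - <<'E'
from h import *
tfit('jar_tomato'); s=bot.get_state();print(s['position'],s['gripper_width'])
crate3(cams=('scene','side'))
E
```

```text
scene [310. 171.] 866
side [308. 241.] 996
wrist [323. 319.] 30222
dx,dz(center rel. grasp) -0.0214 -0.0471 tilt deg 22.3 dy 0.0021 0.649
dx,dz(center rel. grasp) -0.005 -0.0272 tilt deg 24.8 dy 0.0019 0.911
dx,dz(center rel. grasp) -0.0175 -0.0181 tilt deg -28.2 dy 0.0075 0.825
dx,dz(center rel. grasp) -0.0339 -0.0216 tilt deg -8.0 dy -0.0014 0.977
[0.49634581 0.07374638 0.36930372] 0.05371956349553091
scene [0.5285 0.1216 0.0398] 0.981
side [ 0.5316  0.1233 -0.0079] 0.762
```

Request:
{"method": "carry_out", "body": {"increments": [[[0,0,0],[6,45,0],-1],[[0,0,0],[6,45,0],-1],[[0,0,0],[5,45,0],-1],[[0,0,0],[5,45,0],-1],[[0,0,0],[5,45,0],-1],[[0,0,0],[0,0,40],-1],[[0,0,0],[0,0,40],-1],[[0,0,0],[0,0,0],-1]]}}

```text
clock: 17.35
position: [0.4621, 0.2973, 0.2878]
eef_rot: [-3.138, -0.007, -3.114]
contact_force: [-0.1, 0.4, -1.9]
gripper_width: 0.0538
gripper_force: 32.3
```

Run:
```python
from h import *
s=bot.get_state();print(s['position'],s['gripper_width'],s['contact_force'])
im=[snap(c)['image'][:,:,::-1] for c in ('scene','side','wrist')]
cv2.imwrite('pics/p3.png',np.hstack([cv2.resize(im[0][130:250,340:460],(266,300)),cv2.resize(im[1][150:270,190:310],(266,300)),cv2.resize(im[2],(266,300))]))
```

```text
[0.46213138 0.29730266 0.2878289 ] 0.05383539054495948 [-0.09373297  0.38920929 -1.85455157]
```

View pics/p3.png

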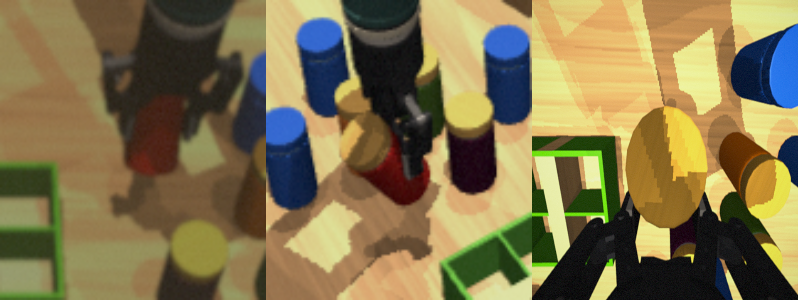

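The side view shows the jar leaning about 30° in the grip, lid toward −x. I counter-tilt the tool about its y axis until the jar is level.

Request:
{"method": "carry_out", "body": {"increments": [[[0,0,0],[-30,0,0],-1],[[0,1.2,0],[0,0,0],-1],[[0,1.2,0],[0,0,0],-1],[[0,1.2,0],[0,0,0],-1],[[0,1.2,0],[0,0,0],-1],[[0,0,0],[0,0,0],-1]]}}

```text
clock: 18.25
position: [0.4954, 0.2987, 0.2917]
eef_rot: [3.141, -0.499, -3.115]
contact_force: [0.3, -0.5, -2.2]
gripper_width: 0.0537
gripper_force: 32.3
```

```bash
cat >> h.py <<'E'
def tfit2(n,p0,cams=('scene','side'),tol=60):
    s=bot.get_state();it=[]
    for c in cams:
        f=snap(c);px=proj(f,[p0])[0]
        r=near(n,c,px,tol); print(c,px.round(),None if r is None else r.sum())
        if r is not None: it.append((f,r))
    # ignore occlusion: cost counts mask pixels outside hull heavily
    def cost(v):
        P=tcyl(v[0],v[2],v[3],v[1]);k=0
        for f,m in it:
            h=hullmask(f,P);k+=3*(m&~h).sum()/m.sum()+(h&~m).sum()/m.sum()
        return k
    best=min((minimize(cost,[*p0,t],method='Nelder-Mead',options=dict(initial_simplex=np.vstack([[*p0,t]]+[np.array([*p0,t])+np.eye(4)[i]*[.01,.01,.01,.2] for i in range(4)]),maxiter=500)) for t in (-.5,0,.5)),key=lambda r:r.fun)
    print('centre',best.x[:3].round(4),'tilt',np.degrees(best.x[3]).round(1),round(best.fun,3))
    return it
E
python3 - <<'E'
from h import *
s=bot.get_state();p=s['position'];Rm=R.from_euler('xyz',s['eef_rot']);g=p+Rm.apply([0,0,.155]);print(p,s['eef_rot'],'grasp',g)
tfit2('jar_tomato',list(g-[.01,0,.015]))
im=[snap(c)['image'][:,:,::-1] for c in ('scene','side')]
np.save('im.npy',im)
cv2.imwrite('pics/p4.png',np.hstack([cv2.resize(im[0][110:260,340:490],(400,400)),cv2.resize(im[1][130:280,170:320],(400,400))]))
E
```

```text
[0.49535135 0.29867474 0.2916522 ] [ 3.14070892 -0.49925329 -3.11454135] grasp [0.42116546 0.29680446 0.15557151]
scene [409. 160.] 306
side [231. 216.] 922
centre [0.3983 0.2989 0.1537] tilt 3.5 3.048
```

View pics/p4.png

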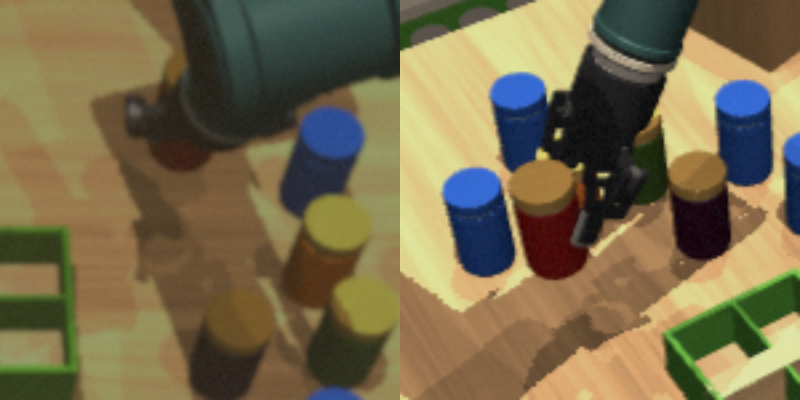

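The jar is upright now in both views. I lower it until it touches the table.

Request:
{"method": "carry_out", "body": {"increments": [[[0,0,0],[-14,0,26],-1],[[0,0,0],[-14,0,26],-1],[[0,0,0],[-10,0,18],-1],[[0,0,0],[-2,0,4.4],-1],[[0,0,0],[0,0,0],-1]]}}

```text
clock: 19.18
position: [0.493, 0.2988, 0.2064]
eef_rot: [-3.142, -0.503, -3.114]
contact_force: [-0.6, 0.5, -1.3]
gripper_width: 0.0538
gripper_force: 32.4
```

Request:
{"method": "carry_out", "body": {"increments": [[[0,0,0],[-3,0,5],-1],[[0,0,0],[0,0,0],-1]]}}

```text
clock: 19.42
position: [0.4933, 0.2987, 0.2006]
eef_rot: [3.142, -0.502, -3.114]
contact_force: [0.8, 0.2, -2.1]
gripper_width: 0.0542
gripper_force: 32.4
```

Request:
{"method": "carry_out", "body": {"increments": [[[0,0,0],[-2,0,4],-1],[[0,0,0],[0,0,0],-1]]}}

```text
clock: 19.68
position: [0.4928, 0.2987, 0.1957]
eef_rot: [-3.141, -0.503, -3.114]
contact_force: [-0.2, 0.2, -1.0]
gripper_width: 0.0535
gripper_force: 32.4
```

Request:
{"method": "carry_out", "body": {"increments": [[[0,0,0],[-2,0,4],-1],[[0,0,0],[0,0,0],-1]]}}

```text
clock: 19.92
position: [0.4926, 0.2986, 0.1911]
eef_rot: [-3.141, -0.503, -3.114]
contact_force: [0.4, 0.0, -0.8]
gripper_width: 0.0538
gripper_force: 32.4
```

Request:
{"method": "carry_out", "body": {"increments": [[[0,0,0],[-2,0,4],-1],[[0,0,0],[0,0,0],-1]]}}

```text
clock: 20.18
position: [0.4925, 0.2986, 0.1866]
eef_rot: [-3.141, -0.503, -3.114]
contact_force: [-0.2, 0.2, -1.1]
gripper_width: 0.0537
gripper_force: 32.4
```

Request:
{"method": "carry_out", "body": {"increments": [[[0,0,0],[-2,0,4],-1],[[0,0,0],[0,0,0],-1]]}}

```text
clock: 20.42
position: [0.4934, 0.2987, 0.1842]
eef_rot: [3.141, -0.501, -3.113]
contact_force: [2.8, -2.0, 11.6]
gripper_width: 0.0533
gripper_force: 28.8
```

Request:
{"method": "carry_out", "body": {"increments": [[[0,0,0],[0,0,0],1],[[0,0,0],[0,0,0],1],[[0,0,0],[0,0,0],1],[[0,0,0],[0,0,-40],1],[[0,0,0],[0,0,-40],1],[[0,0,0],[0,0,-50],1],[[0,-1.2,0],[0,0,0],1],[[0,-1.2,0],[0,0,0],1],[[0,-1.2,0],[0,0,0],1],[[0,-1.2,0],[0,0,0],1]]}}

```text
clock: 21.68
position: [0.5548, 0.3004, 0.2964]
eef_rot: [-3.142, 0.003, -3.114]
contact_force: [-0.3, -0.9, -0.3]
gripper_width: 0.0856
gripper_force: 0.0
```

Request:
{"method": "carry_out", "body": {"increments": [[[0,0,0],[0,0,-50],1],[[0,0,0],[0,0,-40],1],[[0,0,0],[0,0,0],1]]}}

```text
clock: 22.05
position: [0.556, 0.301, 0.3902]
eef_rot: [3.139, 0.006, -3.114]
contact_force: [0.7, 0.1, -0.8]
gripper_width: 0.0853
gripper_force: 0.0
```

Run:
```python
from h import *
JP['jar_tomato']=(.40,.298)
wfit('jar_tomato',cams=('scene','side','wrist')); wfit('jar_plum',cams=('scene','side','wrist'));crate3()
delta(.4,.298,.24,.031)
```

```text
jar_tomato scene jar_tomato [404. 177.] [0.4012 0.2991] 0.361
jar_tomato side jar_tomato [231. 240.] [0.3973 0.3045] 0.844
jar_tomato wrist jar_tomato [325.  23.] [0.3968 0.2949] 0.981
jar_plum scene jar_plum [426. 238.] [0.5687 0.3397] 0.839
jar_plum side jar_plum [282. 205.] [0.571  0.3422] 0.941
jar_plum wrist jar_plum [364. 238.] [0.5683 0.3351] 0.948
scene [0.5283 0.1215 0.0379] 0.969
side [0.5319 0.122  0.0262] 0.942
wrist [0.531  0.1188 0.0271] 0.986
pos [0.5551 0.3004 0.3865] yaw -3.114 rp [-3.142  0.   ] d(mm) [155.1   1.9 146.5]
wz units -0.03
```

Run:
```python
from h import *
f=snap('scene')
a=np.linspace(0,6.28,60)
zb=.3199-.241
for z in (zb,zb+.1):
    P=np.c_[.4972+.029*np.cos(a),.0739+.029*np.sin(a),0*a+z];q=proj(f,P)
    print((q.min(0)-[255,150])*2.667,(q.max(0)-[255,150])*2.667)
C=(.5308,.1207,.031)
for u,v in ((-.074,-.085),(-.002,-.085),(-.002,-.013),(.002,-.085),(.074,-.085),(.074,.085)):
    c,s=np.cos(C[2]),np.sin(C[2]); print(u,v,((proj(f,[[C[0]+c*u-s*v,C[1]+s*u+c*v,.06]])[0]-[255,150])*2.667).round(1))
```

```text
[113.91055725 116.18659131] [181.03490917 172.02067313]
[111.77729315  45.63192143] [183.79884985 103.8258317 ]
-0.074 -0.085 [103.  119.2]
-0.002 -0.085 [102.1 187.9]
-0.002 -0.013 [185.5 187.8]
0.002 -0.085 [102.  191.8]
0.074 -0.085 [101.  264.8]
0.074 0.085 [303.8 264.3]
```

Request:
{"method": "carry_out", "body": {"increments": [[[0,0,0],[-15,38,0],1],[[0,0,0],[0,0,40],1],[[0,0,0],[0,0,40],1],[[0,0,0],[0,0,40],1],[[0,0,0],[0,0,36],1],[[0,0,0],[0,0,0],1],[[0,0,0],[0,0,0],-1],[[0,0,0],[0,0,0],-1],[[0,0,0],[0,0,0],-1],[[0,0,0],[0,0,0],-1]], "squeeze": 70}}

```text
clock: 24.25
position: [0.5699, 0.3391, 0.2328]
eef_rot: [3.14, 0.004, -3.114]
contact_force: [0.0, -1.7, 6.4]
gripper_width: 0.057
gripper_force: 73.9
```

Request:
{"method": "carry_out", "body": {"increments": [[[0,0,0],[0,0,0],-1],[[0,0,0],[0,0,-20],-1],[[0,0,0],[0,0,-40],-1],[[0,0,0],[0,0,-40],-1],[[0,0,0],[0,0,-35],-1],[[0,0,0],[0,0,0],-1]]}}

```text
clock: 25.0
position: [0.57, 0.3395, 0.3704]
eef_rot: [3.138, 0.008, -3.114]
contact_force: [0.8, 1.2, -0.2]
gripper_width: 0.057
gripper_force: 74.4
```

```bash
cat >> h.py <<'E'
def held(n,bz):  # bz: TCP z at grasp with jar on table
    s=bot.get_state();p=s['position']
    for c in ('wrist','scene','side'):
        f=snap(c);px=proj(f,[[p[0],p[1],p[2]-bz+.05]])[0]
        r=near(n,c,px,120 if c=='wrist' else 40)
        if r is None: print(c,'none',px);continue
        h=hullmask(f,tcyl(p[0],p[2]-bz+.05,0,p[1]))
        x,sc=fit([(f,r)],lambda x,z,t,y:tcyl(x,z,t,y),[p[0],p[2]-bz+.05,0,p[1]],[.006,.006,.1,.004])
        print(c,'ioU upright',round((h&r).sum()/(h|r).sum(),3),'dx,dz,dy mm',(1000*(x[[0,1,3]]-[p[0],p[2]-bz+.05,p[1]])).round(1),'tilt',np.degrees(x[2]).round(1),round(sc,3),'centroid err px',(np.argwhere(r).mean(0)-np.argwhere(h).mean(0)).round(1))
E
python3 - <<'E'
from h import *
held('jar_plum',.231)
s=bot.get_state();print(s['position'],s['eef_rot'],s['gripper_width'])
E
```

```text
wrist ioU upright 0.899 dx,dz,dy mm [ 1.8 -5.4 -0.2] tilt -1.5 0.963 centroid err px [-5.  -0.7]
scene ioU upright 0.703 dx,dz,dy mm [ -2.4 -13.    5.5] tilt 14.8 0.835 centroid err px [3.  0.8]
side ioU upright 0.025 dx,dz,dy mm [ 41.6 -34.7 -23.8] tilt 1.9 0.713 centroid err px [11.4 20.7]
[0.56845267 0.33856395 0.36380536] [-3.14031509e+00 -2.81779625e-03 -3.11395518e+00] 0.05660911142544448
```

Request:
{"method": "carry_out", "body": {"increments": [[[0,0,0],[1,-22,0],-1],[[0,0,0],[1.3,-44,0],-1],[[0,0,0],[1.5,-44,0],-1],[[0,0,0],[1.5,-44,0],-1],[[0,0,0],[1.5,-44,0],-1],[[0,0,0],[1.5,-44,0],-1],[[0,0,0],[0,-20,0],-1],[[0,0,0],[0,0,25],-1],[[0,0,0],[0,0,30],-1],[[0,0,0],[0,0,0],-1]]}}

```text
clock: 26.55
position: [0.5665, 0.0765, 0.3082]
eef_rot: [3.141, -0.006, -3.114]
contact_force: [-0.3, -0.5, -0.9]
gripper_width: 0.0571
gripper_force: 74.6
```

Run:
```python
from h import *
s=bot.get_state();p=s['position'];print(p,s['gripper_width'])
held('jar_plum',.231)
im=[]
for c in('scene','wrist'):
    f=snap(c);v=cv2.resize(f['image'][:,:,::-1],None,fx=2 if c=='scene' else 1,fy=2 if c=='scene' else 1);k=2 if c=='scene' else 1
    D=lambda P,col:cv2.polylines(v,[np.round(proj(f,P)*k*16).astype(np.int32)],True,col,1,shift=4)
    C=(.5305,.1215,.031);cc,ss=np.cos(C[2]),np.sin(C[2])
    W=lambda u,v_:[C[0]+cc*u-ss*v_,C[1]+ss*u+cc*v_,.06]
    D([W(-.074,-.085),W(.074,-.085),W(.074,.085),W(-.074,.085)],(255,255,0))
    for i in(-1,1):
        for j in(-1,1): D([W(i*.0355+a*.0335,j*.046+b*.033) for a,b in((-1,-1),(1,-1),(1,1),(-1,1))],(255,255,0))
    for z in (0,.1): D([[p[0]+.029*np.cos(t),p[1]+.029*np.sin(t),p[2]-.231+z] for t in np.linspace(0,6.28,40)],(0,0,255))
    im.append(v[280:600,490:830] if c=='scene' else v[100:480,100:500])
cv2.imwrite('pics/p5.png',np.hstack([cv2.resize(i,(400,400)) for i in im]))
```

```text
[0.56645771 0.07645249 0.30821455] 0.05714916311870795
wrist ioU upright 0.877 dx,dz,dy mm [-0.7 -4.7 -0.6] tilt -0.5 0.96 centroid err px [-9.4 -1.8]
scene ioU upright 0.768 dx,dz,dy mm [ 0.4 -7.5  1.7] tilt 13.8 0.952 centroid err px [2.1 1.1]
side ioU upright 0.659 dx,dz,dy mm [-0.9 -3.5  8. ] tilt -11.0 0.703 centroid err px [ 1.7 -2.2]
```

View pics/p5.png

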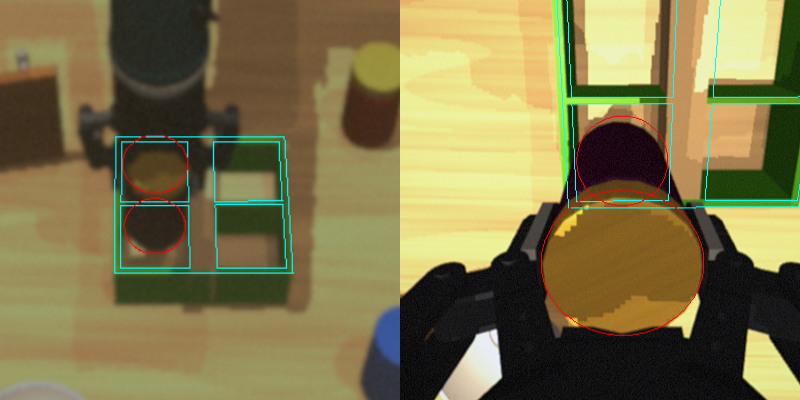

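The overlay shows the plum jar upright and centred over its cell in both views. I lower it in small steps.

Request:
{"method": "carry_out", "body": {"increments": [[[0,0,0],[0,0,12],-1],[[0,0,0],[0,0,12],-1],[[0,0,0],[0,0,8],-1],[[0,0,0],[0,0,0],-1]]}}

```text
clock: 27.45
position: [0.5675, 0.0767, 0.2772]
eef_rot: [-3.142, -0.002, -3.114]
contact_force: [-0.3, 0.2, -1.4]
gripper_width: 0.0571
gripper_force: 74.6
```

Request:
{"method": "carry_out", "body": {"increments": [[[0,0,0],[0,0,10],-1],[[0,0,0],[0,0,10],-1],[[0,0,0],[0,0,8],-1],[[0,0,0],[0,0,0],-1]]}}

```text
clock: 27.95
position: [0.5675, 0.0767, 0.2495]
eef_rot: [-3.142, -0.002, -3.114]
contact_force: [-0.6, 0.1, -2.2]
gripper_width: 0.0571
gripper_force: 74.6
```

Request:
{"method": "carry_out", "body": {"increments": [[[0,0,0],[0,0,6],-1],[[0,0,0],[0,0,3],-1],[[0,0,0],[0,0,0],-1]]}}

```text
clock: 28.32
position: [0.5678, 0.0767, 0.2413]
eef_rot: [-3.141, -0.0, -3.114]
contact_force: [0.0, -0.2, -1.9]
gripper_width: 0.057
gripper_force: 74.6
```

Request:
{"method": "carry_out", "body": {"increments": [[[0,0,0],[0,0,3],-1],[[0,0,0],[0,0,0],0.5],[[0,0,0],[0,0,0],0.5],[[0,0,0],[0,0,0],0.5],[[0,0,0],[0,0,-25],0.5],[[0,0,0],[0,0,-45],0.5],[[0,0,0],[0,0,-50],0.5],[[0,0,0],[0,0,-20],1],[[0,0,0],[0,0,0],1]]}}

```text
clock: 29.45
position: [0.5685, 0.0767, 0.3803]
eef_rot: [-3.141, 0.004, -3.114]
contact_force: [-0.0, -0.3, 0.0]
gripper_width: 0.0853
gripper_force: 0.0
```

Run:
```python
from h import *
JP['jar_plum']=(.567,.0767);JP['jar_tomato']=(.397,.298)
wfit('jar_plum',cams=('scene','wrist')); wfit('jar_beans',cams=('scene','side')); wfit('jar_peach',cams=('scene','side'));wfit('jar_tomato',cams=('scene','side'))
delta(.554,.444,.231)
```

```text
jar_plum scene jar_plum [311. 234.] [0.5575 0.0785] 0.727
jar_plum wrist jar_plum [322. 222.] [0.5686 0.0732] 0.962
jar_beans scene jar_beans [472. 233.] [0.5527 0.4449] 0.913
jar_beans side jar_beans [258. 185.] [0.5542 0.446 ] 0.946
jar_peach scene jar_peach [462. 203.] [0.4679 0.433 ] 0.885
jar_peach side jar_peach [233. 198.] [0.4709 0.4331] 0.931
jar_tomato scene jar_tomato [404. 176.] [0.3952 0.2996] 0.92
jar_tomato side jar_tomato [230. 240.] [0.3987 0.2996] 0.882
pos [0.5679 0.0767 0.3785] yaw -3.114 rp [-3.142 -0.   ] d(mm) [  3.8 367.6 147.4]
```

Request:
{"method": "carry_out", "body": {"increments": [[[0,0,0],[1,46,0],1],[[0,0,0],[1,46,0],1],[[0,0,0],[1,46,0],1],[[0,0,0],[1,46,0],1],[[0,0,0],[0,46,0],1],[[0,0,0],[0,46,0],1],[[0,0,0],[0,46,0],1],[[0,0,0],[0,46,0],1],[[0,0,0],[0,0,40],1],[[0,0,0],[0,0,40],1]]}}

```text
clock: 31.5
position: [0.5536, 0.4455, 0.2979]
eef_rot: [3.141, 0.001, -3.112]
contact_force: [-0.2, -0.4, 0.2]
gripper_width: 0.0856
gripper_force: 0.0
```

Request:
{"method": "carry_out", "body": {"increments": [[[0,0,0],[0,0,40],1],[[0,0,0],[0,0,27],1],[[0,0,0],[0,0,0],1],[[0,0,0],[0,0,0],-1],[[0,0,0],[0,0,0],-1],[[0,0,0],[0,0,0],-1],[[0,0,0],[0,0,0],-1],[[0,0,0],[0,0,0],-1]]}}

```text
clock: 32.5
position: [0.5545, 0.4447, 0.2337]
eef_rot: [3.14, 0.003, -3.114]
contact_force: [-0.4, -1.6, 6.3]
gripper_width: 0.0566
gripper_force: 73.9
```

Request:
{"method": "carry_out", "body": {"increments": [[[0,0,0],[0,0,-20],-1],[[0,0,0],[0,0,-40],-1],[[0,0,0],[0,0,-40],-1],[[0,0,0],[0,0,-35],-1],[[0,0,0],[0,0,0],-1],[[0,0,0],[0,0,0],-1]]}}

```text
clock: 33.25
position: [0.5533, 0.4442, 0.3662]
eef_rot: [-3.141, -0.001, -3.114]
contact_force: [-0.4, -1.1, -1.4]
gripper_width: 0.0567
gripper_force: 74.4
```

Run:
```python
from h import *
s=bot.get_state();print(s['gripper_width'])
held('jar_beans',.231); crate3(cams=('scene','side'))
delta(.5646,.1686,.308)
```

```text
0.05674632579666686
wrist ioU upright 0.872 dx,dz,dy mm [ 0.1 -6.1 -0.8] tilt -0.8 0.966 centroid err px [-8.6 -2.3]
scene ioU upright 0.754 dx,dz,dy mm [ 2.8 -4.3  3.4] tilt 14.0 0.829 centroid err px [2.8 0.9]
side ioU upright 0.664 dx,dz,dy mm [-1.2 -4.3  4.1] tilt -5.0 0.704 centroid err px [ 3.9 -2.1]
scene [0.528  0.1217 0.0356] 0.838
side [0.5317 0.1215 0.0212] 0.807
pos [0.5538 0.4444 0.366 ] yaw -3.114 rp [-3.141e+00 -1.000e-03] d(mm) [  -3.2 -276.    58.1]
```

Request:
{"method": "carry_out", "body": {"increments": [[[0,0,0],[-0.5,-24,0],-1],[[0,0,0],[-0.5,-46,0],-1],[[0,0,0],[-0.5,-46,0],-1],[[0,0,0],[-0.5,-46,0],-1],[[0,0,0],[-0.5,-46,0],-1],[[0,0,0],[-0.5,-46,0],-1],[[0,0,0],[0,-22,0],-1],[[0,0,0],[0,0,28],-1],[[0,0,0],[0,0,30],-1],[[0,0,0],[0,0,0],-1]]}}

```text
clock: 35.0
position: [0.5631, 0.1682, 0.3065]
eef_rot: [-3.141, -0.005, -3.114]
contact_force: [-0.0, 0.5, -1.9]
gripper_width: 0.0568
gripper_force: 74.6
```

Request:
{"method": "carry_out", "body": {"increments": [[[0,0,0],[0,0,12],-1],[[0,0,0],[0,0,12],-1],[[0,0,0],[0,0,8],-1],[[0,0,0],[0,0,0],-1]]}}

```text
clock: 35.5
position: [0.5641, 0.1687, 0.2758]
eef_rot: [-3.141, -0.001, -3.114]
contact_force: [-0.7, 0.2, -2.4]
gripper_width: 0.0566
gripper_force: 74.6
```

Request:
{"method": "carry_out", "body": {"increments": [[[0,0,0],[0,0,10],-1],[[0,0,0],[0,0,10],-1],[[0,0,0],[0,0,8],-1],[[0,0,0],[0,0,5],-1],[[0,0,0],[0,0,0],-1]]}}

```text
clock: 36.12
position: [0.5642, 0.1686, 0.2429]
eef_rot: [-3.141, -0.001, -3.114]
contact_force: [0.1, 0.3, -0.5]
gripper_width: 0.0571
gripper_force: 74.6
```

Request:
{"method": "carry_out", "body": {"increments": [[[0,0,0],[0,0,4],-1],[[0,0,0],[0,0,0],0.5],[[0,0,0],[0,0,0],0.5],[[0,0,0],[0,0,0],0.5],[[0,0,0],[0,0,-25],0.5],[[0,0,0],[0,0,-45],0.5],[[0,0,0],[0,0,-50],0.5],[[0,0,0],[0,0,-20],1],[[0,0,0],[0,0,0],1]]}}

```text
clock: 37.25
position: [0.565, 0.1688, 0.3815]
eef_rot: [3.141, 0.004, -3.114]
contact_force: [-0.3, -0.7, -1.1]
gripper_width: 0.0853
gripper_force: 0.0
```

Request:
{"method": "carry_out", "body": {"increments": [[[0,0,0],[14.5,44,0],1],[[0,0,0],[14.5,44,0],1],[[0,0,0],[14.5,44,0],1],[[0,0,0],[14.5,44,0],1],[[0,0,0],[14.5,45,0],1],[[0,0,0],[14.5,45,0],1],[[0,0,0],[0,0,0],1]]}}

```text
clock: 38.12
position: [0.4683, 0.4347, 0.3773]
eef_rot: [-3.141, -0.003, -3.11]
contact_force: [-0.3, -0.3, -0.6]
gripper_width: 0.0854
gripper_force: 0.0
```

Run:
```python
from h import *
wfit('jar_peach',cams=('wrist',))
delta(.470,.432,.233)
```

```text
jar_peach wrist jar_peach [319. 226.] [0.4696 0.4286] 0.939
pos [0.4695 0.432  0.3776] yaw -3.113 rp [-3.139e+00 -2.000e-03] d(mm) [ -0.9   0.3 144.6]
```

Request:
{"method": "carry_out", "body": {"increments": [[[0,0,0],[0,0,40],1],[[0,0,0],[0,0,40],1],[[0,0,0],[0,0,40],1],[[0,0,0],[0,0,25],1],[[0,0,0],[0,0,0],1],[[0,0,0],[0,0,0],-1],[[0,0,0],[0,0,0],-1],[[0,0,0],[0,0,0],-1],[[0,0,0],[0,0,0],-1],[[0,0,0],[0,0,0],-1]]}}

```text
clock: 39.48
position: [0.4707, 0.432, 0.2362]
eef_rot: [3.141, 0.002, -3.114]
contact_force: [0.5, -3.1, 7.0]
gripper_width: 0.0568
gripper_force: 74.0
```

Request:
{"method": "carry_out", "body": {"increments": [[[0,0,0],[0,0,-20],-1],[[0,0,0],[0,0,-40],-1],[[0,0,0],[0,0,-40],-1],[[0,0,0],[0,0,-35],-1],[[0,0,0],[0,0,0],-1],[[0,0,0],[0,0,0],-1]]}}

```text
clock: 40.22
position: [0.4696, 0.4319, 0.3688]
eef_rot: [-3.141, -0.001, -3.114]
contact_force: [-0.2, -0.8, -1.6]
gripper_width: 0.0565
gripper_force: 74.3
```

Run:
```python
from h import *
s=bot.get_state();print(s['gripper_width'])
held('jar_peach',.231); crate3(cams=('scene','side'))
print(cell(-1,1,(.5305,.1215,.031)),cell(-1,-1,(.5305,.1215,.031)))
delta(*cell(-1,1,(.5305,.1215,.031)),.308)
```

```text
0.05649249366420942
wrist ioU upright 0.847 dx,dz,dy mm [ 1.1 -8.4 -0.8] tilt -0.6 0.97 centroid err px [-10.   -2.5]
scene ioU upright 0.8 dx,dz,dy mm [-1.3 -8.9  4.4] tilt 12.8 0.883 centroid err px [2.4 0.9]
side ioU upright 0.662 dx,dz,dy mm [  1.8 -12.3   9.6] tilt -1.9 0.687 centroid err px [ 5.  -1.3]
scene [0.5284 0.1226 0.0232] 0.677
side [0.5311 0.1217 0.0121] 0.705
(np.float64(0.4935912847706947), np.float64(0.1663775750249726)) (np.float64(0.4964428279973099), np.float64(0.07442177748492218))
pos [0.4701 0.4321 0.3691] yaw -3.114 rp [-3.141 -0.   ] d(mm) [ -16.2 -266.3   61.2]
```

Request:
{"method": "carry_out", "body": {"increments": [[[0,0,0],[-3,-22,0],-1],[[0,0,0],[-3,-45,0],-1],[[0,0,0],[-3,-45,0],-1],[[0,0,0],[-3,-45,0],-1],[[0,0,0],[-2,-45,0],-1],[[0,0,0],[-2,-45,0],-1],[[0,0,0],[0,-19,0],-1],[[0,0,0],[0,0,28],-1],[[0,0,0],[0,0,27],-1],[[0,0,0],[0,0,0],-1]]}}

```text
clock: 41.98
position: [0.4922, 0.1663, 0.3129]
eef_rot: [-3.141, -0.005, -3.114]
contact_force: [-0.3, 0.1, -0.9]
gripper_width: 0.0565
gripper_force: 74.5
```

Request:
{"method": "carry_out", "body": {"increments": [[[0,0,0],[0,0,12],-1],[[0,0,0],[0,0,12],-1],[[0,0,0],[0,0,8],-1],[[0,0,0],[0,0,0],-1]]}}

```text
clock: 42.48
position: [0.4931, 0.1667, 0.2818]
eef_rot: [-3.141, -0.001, -3.114]
contact_force: [0.4, 0.5, -1.3]
gripper_width: 0.0568
gripper_force: 74.5
```

Request:
{"method": "carry_out", "body": {"increments": [[[0,0,0],[0,0,10],-1],[[0,0,0],[0,0,10],-1],[[0,0,0],[0,0,8],-1],[[0,0,0],[0,0,6],-1],[[0,0,0],[0,0,0],-1]]}}

```text
clock: 43.1
position: [0.4932, 0.1666, 0.2478]
eef_rot: [-3.141, -0.001, -3.114]
contact_force: [-0.5, -0.2, -1.8]
gripper_width: 0.0568
gripper_force: 74.5
```

Request:
{"method": "carry_out", "body": {"increments": [[[0,0,0],[0,0,4],-1],[[0,0,0],[0,0,0],0.5],[[0,0,0],[0,0,0],0.5],[[0,0,0],[0,0,0],0.5],[[0,0,0],[0,0,-25],0.5],[[0,0,0],[0,0,-45],0.5],[[0,0,0],[0,0,-50],0.5],[[0,0,0],[0,0,-20],1],[[0,0,0],[0,0,0],1]]}}

```text
clock: 44.22
position: [0.494, 0.1668, 0.3863]
eef_rot: [3.141, 0.004, -3.114]
contact_force: [-0.8, 0.0, -0.1]
gripper_width: 0.0853
gripper_force: 0.0
```

Request:
{"method": "carry_out", "body": {"increments": [[[0,0,0],[23,34,0],1],[[0,0,0],[23,34,0],1],[[0,0,0],[23,34,0],1],[[0,0,0],[23,33,0],1],[[0,0,0],[0,0,0],1]]}}

```text
clock: 44.85
position: [0.3957, 0.3003, 0.3828]
eef_rot: [-3.141, -0.003, -3.111]
contact_force: [0.5, 0.4, 0.4]
gripper_width: 0.0855
gripper_force: 0.0
```

Run:
```python
from h import *
JP['jar_tomato']=(.397,.298)
wfit('jar_tomato',cams=('wrist','scene','side'))
delta(.397,.2985,.233); crate3()
```

```text
jar_tomato wrist jar_tomato [320. 223.] [0.3976 0.2958] 0.917
jar_tomato scene jar_tomato [404. 176.] [0.3952 0.2996] 0.923
jar_tomato side jar_tomato [230. 240.] [0.3986 0.2997] 0.912
pos [0.3983 0.2983 0.3841] yaw -3.115 rp [-3.141 -0.   ] d(mm) [  1.3   0.3 151.1]
scene [0.5283 0.1214 0.0388] 0.578
side [0.5317 0.1218 0.0076] 0.581
wrist [0.5299 0.1188 0.0398] 0.494
```

Request:
{"method": "carry_out", "body": {"increments": [[[0,0,0],[1,0,40],1],[[0,0,0],[0,0,40],1],[[0,0,0],[0,0,40],1],[[0,0,0],[0,0,31],1],[[0,0,0],[0,0,0],1],[[0,0,0],[0,0,0],-1],[[0,0,0],[0,0,0],-1],[[0,0,0],[0,0,0],-1],[[0,0,0],[0,0,0],-1],[[0,0,0],[0,0,0],-1]]}}

```text
clock: 46.7
position: [0.3974, 0.2992, 0.2352]
eef_rot: [3.141, 0.003, -3.114]
contact_force: [0.3, -1.8, 7.0]
gripper_width: 0.0568
gripper_force: 73.1
```

Request:
{"method": "carry_out", "body": {"increments": [[[0,0,0],[0,0,-20],-1],[[0,0,0],[0,0,-40],-1],[[0,0,0],[0,0,-40],-1],[[0,0,0],[0,0,-35],-1],[[0,0,0],[0,0,0],-1],[[0,0,0],[0,0,0],-1]]}}

```text
clock: 47.45
position: [0.3963, 0.2989, 0.3683]
eef_rot: [-3.142, -0.0, -3.114]
contact_force: [-0.1, 0.2, -2.2]
gripper_width: 0.0568
gripper_force: 74.4
```

Run:
```python
from h import *
s=bot.get_state();print(s['gripper_width'])
held('jar_tomato',.231)
delta(.4964,.0747,.312)
```

```text
0.05683892998294033
wrist ioU upright 0.862 dx,dz,dy mm [ 1.4 -7.1 -0.8] tilt -0.5 0.961 centroid err px [-8.1 -2.6]
scene ioU upright 0.826 dx,dz,dy mm [-2.8 -8.5  3.6] tilt 12.2 0.917 centroid err px [1.4 0.8]
side ioU upright 0.635 dx,dz,dy mm [ 0.6 -8.2  4.7] tilt -1.1 0.656 centroid err px [ 6.1 -1.2]
pos [0.3965 0.2989 0.3675] yaw -3.114 rp [-3.141e+00 -2.000e-03] d(mm) [ -93.8 -226.9   55.5]
```

Request:
{"method": "carry_out", "body": {"increments": [[[0,0,0],[-9,-20,-5],-1],[[0,0,0],[-17,-41,-5],-1],[[0,0,0],[-17,-41,0],-1],[[0,0,0],[-17,-41,0],-1],[[0,0,0],[-17,-41,0],-1],[[0,0,0],[-17,-43,0],-1],[[0,0,0],[0,0,0],-1],[[0,0,0],[0,0,32],-1],[[0,0,0],[0,0,33],-1],[[0,0,0],[0,0,0],-1]]}}

```text
clock: 49.0
position: [0.4952, 0.0753, 0.3112]
eef_rot: [3.141, -0.007, -3.114]
contact_force: [-0.4, 0.6, -2.1]
gripper_width: 0.0569
gripper_force: 74.7
```

Request:
{"method": "carry_out", "body": {"increments": [[[0,0,0],[0,0,0],-1]]}}

```text
clock: 49.12
position: [0.4972, 0.0752, 0.3141]
eef_rot: [3.142, 0.0, -3.113]
contact_force: [0.3, -0.0, -1.7]
gripper_width: 0.0567
gripper_force: 74.7
```

Request:
{"method": "carry_out", "body": {"increments": [[[0,0,0],[0.5,-0.5,12],-1],[[0,0,0],[0,0,12],-1],[[0,0,0],[0,0,8],-1],[[0,0,0],[0,0,0],-1]]}}

```text
clock: 49.62
position: [0.4961, 0.0742, 0.2806]
eef_rot: [-3.142, -0.002, -3.114]
contact_force: [-0.5, 0.2, -1.4]
gripper_width: 0.0569
gripper_force: 74.7
```

Request:
{"method": "carry_out", "body": {"increments": [[[0,0,0],[0,0,10],-1],[[0,0,0],[0,0,0],-1]]}}

```text
clock: 49.88
position: [0.4962, 0.0742, 0.2708]
eef_rot: [-3.141, -0.001, -3.114]
contact_force: [0.7, 0.3, -1.4]
gripper_width: 0.0569
gripper_force: 74.7
```

Request:
{"method": "carry_out", "body": {"increments": [[[0,0,0],[0,0,10],-1],[[0,0,0],[0,0,8],-1],[[0,0,0],[0,0,5],-1],[[0,0,0],[0,0,0],-1]]}}

```text
clock: 50.38
position: [0.4962, 0.0742, 0.2479]
eef_rot: [-3.142, -0.001, -3.114]
contact_force: [-0.5, 0.7, -1.4]
gripper_width: 0.0571
gripper_force: 74.7
```

Request:
{"method": "carry_out", "body": {"increments": [[[0,0,0],[0,0,4],-1],[[0,0,0],[0,0,0],0.5],[[0,0,0],[0,0,0],0.5],[[0,0,0],[0,0,0],0.5],[[0,0,0],[0,0,-25],0.5],[[0,0,0],[0,0,-45],0.5],[[0,0,0],[0,0,-50],0.5],[[0,0,0],[0,0,-20],1],[[0,0,0],[0,0,0],1]]}}

```text
clock: 51.5
position: [0.4971, 0.0743, 0.3863]
eef_rot: [-3.141, 0.004, -3.114]
contact_force: [-0.5, -0.7, -0.4]
gripper_width: 0.0855
gripper_force: 0.0
```

All four jars are in. I go behind the crate, turn the tool, and tilt it for pushing.

Request:
{"method": "carry_out", "body": {"increments": [[[0,0,0],[-4,44,0],1],[[0,0,0],[-4,44,0],1],[[0,0,0],[-4,44,0],1],[[0,0,0],[-4,44,0],1],[[0,0,0],[-3,44,0],1],[[0,0,0],[-3,44,0],1],[[0,0,1.58],[0,0,0],1],[[0,0,1.58],[0,0,0],1],[[0,0,1.58],[0,0,0],1],[[0,0,1.58],[0,0,0],1]]}}

```text
clock: 52.75
position: [0.5107, 0.3385, 0.3822]
eef_rot: [-3.139, -0.001, 2.502]
contact_force: [0.0, 0.5, -1.1]
gripper_width: 0.0851
gripper_force: 0.0
```

Request:
{"method": "carry_out", "body": {"increments": [[[0,0,1.58],[0,0,0],1],[[0,0,1.58],[0,0,0],1],[[0,0,1.58],[0,0,0],1],[[0,0,1.58],[0,0,0],1],[[0,0,1.58],[0,0,0],1],[[0,-1.5,0],[0,0,0],1],[[0,-1.5,0],[0,0,0],1],[[0,-1.5,0],[0,0,0],1],[[0,-1.5,0],[0,0,0],1],[[0,0,0],[0,0,0],1]]}}

```text
clock: 54.0
position: [0.5105, 0.3395, 0.3814]
eef_rot: [-3.136, 0.63, 1.686]
contact_force: [0.0, -0.2, -0.7]
gripper_width: 0.0855
gripper_force: 0.0
```

```bash
cat >> h.py <<'E'
def crateb(p0,cams=('scene','side'),mask_only=False):
    # crate by its rim: fill mask, include jars
    out=[]
    for c in cams:
        f=snap(c);px=proj(f,[[p0[0],p0[1],.03]])[0];m=near('crate',c,px,60)
        if m is None: print(c,'none');continue
        for n in JP:
            for r in bot.regions_of(n,c):
                if np.hypot(*(r['location'][::-1]-px))<60: m=m|r['region']
        m=cv2.morphologyEx(m.astype(np.uint8),cv2.MORPH_CLOSE,np.ones((9,9)))>0
        def gen(x,y,a):
            return np.vstack([box(x,y,a,.148,.17,.06)]+[cyl(*cell(i,j,(x,y,a)),h=.106) for i in(-1,1) for j in(-1,1)])
        def cost(v):
            M=np.zeros((480,640),bool); M|=hullmask(f,box(*v,.148,.17,.06))
            for i in(-1,1):
                for j in(-1,1): M|=hullmask(f,cyl(*cell(i,j,v),h=.106))
            return -(M&m).sum()/(M|m).sum()
        p=np.array(p0);S=np.vstack([p]+[p+np.eye(3)[i]*[.01,.01,.08][i] for i in range(3)])
        r=minimize(cost,p,method='Nelder-Mead',options=dict(initial_simplex=S,maxiter=300));print(c,r.x.round(4),round(-r.fun,3))
E
python3 - <<'E'
from h import *
crateb((.53,.1215,.031)); delta(.5115,.339,.155)
f=snap('scene');cv2.imwrite('pics/q1.png',cv2.resize(f['image'][:,:,::-1][130:330,60:460],(800,400)))
E
```

```text
scene [0.5295 0.1217 0.0356] 0.987
side [0.53   0.1219 0.0424] 0.944
pos [0.5112 0.3385 0.3847] yaw 1.68 rp [3.141 0.628] d(mm) [135.3   0.2 185.6]
```

View pics/q1.png

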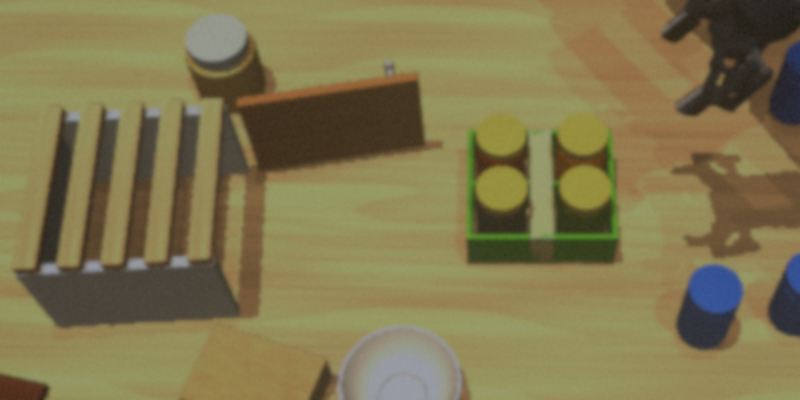

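The crate is loaded: four brass lids at (500,135), (583,135), (501,187) and (585,187). The door stands wide and the tool is tilted toward the cupboard. I lower behind the crate.

Request:
{"method": "carry_out", "body": {"increments": [[[0,0,0],[27,0,37],1],[[0,0,0],[27,0,37],1],[[0,0,0],[27,0,37],1],[[0,0,0],[27,0,37],1],[[0,0,0],[27,0,37],1],[[0,0,0],[0,0,0],1]]}}

```text
clock: 55.4
position: [0.5097, 0.3382, 0.1524]
eef_rot: [-3.134, 0.631, 1.684]
contact_force: [0.0, -0.7, 1.3]
gripper_width: 0.0856
gripper_force: 0.0
```

Run:
```python
from h import *
s=bot.get_state();p=s['position'];Rm=R.from_euler('xyz',s['eef_rot']);print(p,s['eef_rot'])
print('lead',(p+Rm.apply([-.011,0,.160])).round(4),'low',(p+Rm.apply([.011,0,.160])).round(4))
delta(p[0]+.112*.3,p[1]-.994*.3)
delta(p[0]+.129*.3,p[1]-.992*.3)
```

```text
[0.50973959 0.33822093 0.15235781] [-3.13397264  0.63149129  1.68441488]
lead [0.5202 0.2354 0.0297] low [0.5182 0.2531 0.0167]
pos [0.5097 0.3382 0.1524] yaw 1.684 rp [-3.134  0.631] d(mm) [-242.2    0.9  177.2]
pos [0.5097 0.3382 0.1524] yaw 1.684 rp [-3.134  0.631] d(mm) [-242.2    6.1  177.1]
```

Request:
{"method": "carry_out", "body": {"increments": [[[0,0,0],[-12,0,8.8],1],[[0,0,0],[-12,0,8.8],1],[[0,0,0],[-8,0,5.9],1],[[0,0,0],[-8,0,5.9],1],[[0,0,0],[-12,0.2,8.8],1],[[0,0,0],[-12,0.2,8.8],1],[[0,0,0],[-12,0.2,8.8],1],[[0,0,0],[-12,0.2,8.8],1],[[0,0,0],[-12,0.2,8.8],1],[[0,0,0],[0,0,0],1]]}}

```text
clock: 56.65
position: [0.5262, 0.215, 0.1564]
eef_rot: [3.139, 0.628, 1.677]
contact_force: [-0.2, -0.7, 1.0]
gripper_width: 0.0856
gripper_force: 0.0
```

```bash
cat >> h.py <<'E'
CUP=np.array([.5885,-.3257]);ca,sa=np.cos(-1.4586),np.sin(-1.4586)
def loc(x,y):
    d=np.array([x,y])-CUP; return ca*d[0]+sa*d[1],-sa*d[0]+ca*d[1]
def lead():
    s=bot.get_state();p=s['position'];Rm=R.from_euler('xyz',s['eef_rot']);l=p+Rm.apply([-.011,0,.160])
    print('lead',l.round(4),'local',np.round(loc(*l[:2]),4),'yaw',s['eef_rot'][2].round(3),s['contact_force'].round(1));return l
E
python3 - <<'E'
from h import *
l=lead();c=l[:2]+.085*np.array([.112,-.994]);print(c,loc(*c))
crateb((c[0],c[1],.1))
E
```

```text
lead [0.5376 0.1127 0.0334] local [-0.4414 -0.0015] yaw 1.677 [-0.2 -0.7  1. ]
[0.54713451 0.02822951] (np.float64(-0.35633553663079365), np.float64(-0.0014790710098501608))
scene [0.5467 0.0338 0.1107] 0.974
side [0.549  0.0332 0.0903] 0.744
```

Request:
{"method": "carry_out", "body": {"increments": [[[0,0,-0.06],[-12,0,8.8],1],[[0,0,0],[-16,0,11.8],1],[[0,0,0],[-16,0,11.8],1],[[0,0,0],[-16,0,11.8],1],[[0,0,0],[-16,0,11.8],1],[[0,0,0],[-16,0,11.8],1],[[0,0,0],[-16,0,11.8],1],[[0,0,0],[-16,0,11.8],1],[[0,0,0],[-12,0,8.8],1],[[0,0,0],[0,0,0],1]]}}

```text
clock: 58.5
position: [0.5451, 0.0475, 0.154]
eef_rot: [-3.138, 0.628, 1.687]
contact_force: [-0.1, 0.2, 0.0]
gripper_width: 0.0854
gripper_force: 0.0
```

Run:
```python
from h import *
l=lead();c=l[:2]+.08*np.array([.112,-.994]);print(c,loc(*c))
crateb((c[0],c[1],.1))
```

```text
lead [ 0.5564 -0.0549  0.031 ] local [-0.2727 -0.0016] yaw 1.687 [-0.1  0.2  0. ]
[ 0.56532268 -0.13439288] (np.float64(-0.19269924848119716), np.float64(-0.0016126412324508933))
scene [ 0.5675 -0.1348  0.1214] 0.951
side [ 0.5797 -0.1323  0.043 ] 0.508
```

Request:
{"method": "carry_out", "body": {"increments": [[[0,0,0],[-12,0,8.8],1],[[0,0,0],[-12,0,8.8],1],[[0,0,0],[-12,0,8.8],1],[[0,0,0],[-12,0,8.8],1],[[0,0,0],[-12,0,8.8],1],[[0,0,0],[0,0,0],1]]}}

```text
clock: 59.85
position: [0.5534, -0.0265, 0.1535]
eef_rot: [-3.137, 0.629, 1.687]
contact_force: [-0.0, -0.3, 0.3]
gripper_width: 0.0852
gripper_force: 0.0
```

Request:
{"method": "carry_out", "body": {"increments": [[[0,0,0],[-12,0,8.8],1],[[0,0,0],[-12,0,8.8],1],[[0,0,0],[-12,0,8.8],1],[[0,0,0],[-12,0,8.8],1],[[0,0,0],[0,0,0],1]]}}

```text
clock: 60.48
position: [0.5654, -0.0849, 0.1582]
eef_rot: [-3.128, 0.621, 1.686]
contact_force: [-0.6, 0.2, 0.1]
gripper_width: 0.0854
gripper_force: 0.0
```

Run:
```python
from h import *
l=lead();c=l[:2]+.08*np.array([.112,-.994]);print(c,loc(*c)); print(bot.get_state()['joints'].round(2))
for n in JP:
  for k in ('scene','side'):
    snap(k); print(n,k,[(r['location'],round(r['confidence'],2)) for r in bot.regions_of(n,k)][:2])
```

```text
lead [ 0.575  -0.1865  0.0345] local [-0.1398  0.0022] yaw 1.686 [-0.6  0.2  0.1]
[ 0.58397029 -0.26604306] (np.float64(-0.05978900064136268), np.float64(0.002178026920280779))
[-0.07  0.69  1.83 -0.96  0.77  0.58]
jar_tomato scene [([220.2, 134.0], 0.81)]
jar_tomato side [([403.8, 435.2], 0.58)]
jar_peach scene [([168.0, 460.1], 0.91), ([206.3, 511.0], 0.87)]
jar_peach side [([368.2, 403.3], 0.82), ([213.0, 196.2], 0.71)]
jar_beans scene [([250.5, 174.8], 0.74)]
jar_beans side [([338.1, 420.6], 0.7)]
jar_plum scene [([286.4, 415.6], 0.97), ([275.1, 459.9], 0.68)]
jar_plum side [([375.3, 463.0], 0.67)]
```

Joint 4 has reached its limit, so I back off and change to a smaller tilt leaned slightly inward.

Request:
{"method": "carry_out", "body": {"increments": [[[0,0,0],[12,0,-8.8],1],[[0,0,0],[3,0,-21],1],[[1.3,1.23,0],[0,0,0],1],[[0,0,0],[0,0,0],1],[[0,0,0],[0,0,0],1]]}}

```text
clock: 61.9
position: [0.5621, -0.054, 0.1739]
eef_rot: [-3.0, 0.495, 1.677]
contact_force: [-0.5, -0.6, -0.8]
gripper_width: 0.0853
gripper_force: 0.0
```

```bash
cat >> h.py <<'E'
def lead2(tx,tz,lat=0):  # want lead at local x=tx, lateral lat, height tz
    s=bot.get_state();p=s['position'];Rm=R.from_euler('xyz',s['eef_rot']);l=p+Rm.apply([-.011,0,.160])
    L=loc(*l[:2]);print('local',np.round(L,4),'z',l[2].round(4),'joints',s['joints'].round(2),s['contact_force'].round(1))
    for k in(-1,1): t=p+Rm.apply([-.011,k*.05,.160]);print('finger',k,np.round(loc(*t[:2]),4),t[2].round(3))
    w=np.array([ca*(tx-L[0])-sa*(lat-L[1]),sa*(tx-L[0])+ca*(lat-L[1]),tz-l[2]])
    print('tool move mm',(Rm.inv().apply(w)*1000).round(1),'fwd 10mm:',(Rm.inv().apply([ca,sa,0])*10).round(2))
E
python3 - <<'E'
from h import *
lead2(-.155,.037)
E
```

```text
local [-0.1881 -0.0188] z 0.0398 joints [-0.05  0.66  1.76 -0.66  0.91  0.35] [-0.5 -0.6 -0.8]
finger -1 [-0.1918 -0.0683] 0.046
finger 1 [-0.1845  0.0307] 0.034
tool move mm [-27.7  21.4  15.3] fwd 10mm: [-8.8   0.73  4.7 ]
```

Request:
{"method": "carry_out", "body": {"increments": [[[0,0,-0.7],[0,0,0],1],[[0,0,0],[-14,11,8],1],[[0,0,0],[-14,11,8],1],[[0,0,0],[-9,0.7,4.7],1],[[0,0,0],[-9,0.7,4.7],1],[[0,0,0],[-9,0.7,4.7],1],[[0,0,0],[0,0,0],1]]}}

```text
clock: 62.78
position: [0.5916, -0.1147, 0.1685]
eef_rot: [-2.959, 0.48, 1.757]
contact_force: [-0.0, -0.8, 0.4]
gripper_width: 0.0854
gripper_force: 0.0
```

Run:
```python
from h import *
lead2(-.09,.037)
```

```text
local [-0.125   0.0039] z 0.034 joints [-0.14  0.7   1.69 -0.67  0.9   0.18] [-0.  -0.8  0.4]
finger -1 [-0.1256 -0.0455] 0.042
finger 1 [-0.1245  0.0532] 0.026
tool move mm [-32.1  -3.9  14.3] fwd 10mm: [-8.85  0.11  4.66]
```

Request:
{"method": "carry_out", "body": {"increments": [[[0,0,0],[-9,-1,4],1],[[0,0,0],[-9,-1,4],1],[[0,0,0],[0,0,0],1]]}}

```text
clock: 63.15
position: [0.592, -0.1346, 0.1703]
eef_rot: [-2.959, 0.48, 1.757]
contact_force: [0.1, 0.2, 0.2]
gripper_width: 0.0856
gripper_force: 0.0
```

Request:
{"method": "carry_out", "body": {"increments": [[[0,0,0],[-7,-1,3.2],1],[[0,0,0],[-7,0,3.2],1],[[0,0,0],[0,0,0],1]]}}

```text
clock: 63.52
position: [0.5929, -0.15, 0.1714]
eef_rot: [-2.959, 0.48, 1.757]
contact_force: [-0.4, -1.3, -0.0]
gripper_width: 0.0854
gripper_force: 0.0
```

Run:
```python
from h import *
lead2(-.085,.037)
```

```text
local [-0.0897  0.0013] z 0.037 joints [-0.2   0.69  1.68 -0.68  0.89  0.13] [-0.4 -1.3 -0. ]
finger -1 [-0.0903 -0.0481] 0.045
finger 1 [-0.0892  0.0506] 0.029
tool move mm [-4.1 -1.2  2.4] fwd 10mm: [-8.84  0.1   4.67]
```

Request:
{"method": "carry_out", "body": {"increments": [[[0,0,0],[-5,0,2.4],1],[[0,0,0],[0,0,0],1]]}}

```text
clock: 63.78
position: [0.5936, -0.1549, 0.1716]
eef_rot: [-2.96, 0.48, 1.757]
contact_force: [-1.3, 1.1, -0.6]
gripper_width: 0.0855
gripper_force: 0.5
```

Request:
{"method": "carry_out", "body": {"increments": [[[0,0,0],[9,0,-4.7],1],[[0,0,0],[27,0,-14],1],[[0,0,0],[27,0,-14],1],[[0,0,0],[0,0,-50],1],[[0,0,0],[0,0,-50],1],[[0,0,0],[0,0,-50],1],[[0,0,0],[0,0,0],-1]]}}

```text
clock: 64.65
position: [0.602, -0.01, 0.306]
eef_rot: [-2.969, 0.482, 1.756]
contact_force: [0.4, -0.4, -0.4]
gripper_width: 0.0697
gripper_force: 0.0
```

Run:
```python
from h import *
f=snap('scene');g=snap('side');X=(.5885+ca*-.005,-.3257+sa*-.005,.112)
for c,fr in(('scene',f),('side',g)):
    for n,ij in (('jar_tomato',(-1,-1)),('jar_peach',(-1,1)),('jar_plum',(1,-1)),('jar_beans',(1,1))):
        px=proj(fr,[[*cell(*ij,X),.1]])[0]
        rs=[(r['location'][::-1].round() if hasattr(r['location'],'round') else r['location'][::-1],r['region'].sum()) for r in bot.regions_of(n,c)]
        print(c,n,'pred lid px',px.round(),rs[:3])
    for r in bot.regions_of('crate',c): print('crate',r['location'],r['region'].sum(),round(r['confidence'],2))
# green pixels right of doorway plane?
im=f['image'].astype(int);gm=(im[...,1]>im[...,0]*1.25)&(im[...,1]>im[...,2]*1.5)
W=lambda u,v,z:[CUP[0]+ca*u-sa*v,CUP[1]+sa*u+ca*v,z]
ys,xs=np.nonzero(gm[180:310,70:260]);print('green n',len(xs),'max col',xs.max()+70 if len(xs) else None,'rows',np.percentile(ys,[0,100])+180 if len(xs) else None)
for u in(-.09,-.101): print(u,[proj(f,[W(u,v,z)])[0].round(1).tolist() for v,z in((-.074,.06),(.074,.06),(.074,0))])
if len(xs):
    m=xs+70>=xs.max()+70-4; print([(onz(f,(x+70,y+180),.06)[:2].round(3).tolist(),np.round(loc(*onz(f,(x+70,y+180),.06)[:2]),3).tolist()) for x,y in list(zip(xs[m],ys[m]))[::6]])
s=bot.get_state();print(s['position'],s['joints'].round(2))
cv2.imwrite('pics/e.png',f['image'][:,:,::-1])
```

```text
scene jar_tomato pred lid px [109. 216.] [([113.6, 218.9], np.int64(219)), ([210.3, 190.8], np.int64(1951))]
scene jar_peach pred lid px [151. 214.] [([511.2, 203.1], np.int64(1057)), ([463.4, 168.9], np.int64(978)), ([155.9, 217.1], np.int64(214))]
scene jar_plum pred lid px [106. 244.] [([415.0, 285.1], np.int64(1039)), ([462.5, 274.5], np.int64(1020)), ([109.8, 244.9], np.int64(195))]
scene jar_beans pred lid px [149. 241.] [([148.9, 247.5], np.int64(251))]
crate [237.6, 167.9] 784 0.77
side jar_tomato pred lid px [454. 408.] [([449.8, 419.7], np.int64(398))]
side jar_peach pred lid px [420. 375.] [([214.8, 174.9], np.int64(755)), ([195.4, 210.0], np.int64(842)), ([419.4, 382.0], np.int64(316))]
side jar_plum pred lid px [479. 387.] [([324.9, 199.1], np.int64(818)), ([302.9, 182.8], np.int64(762)), ([477.7, 391.6], np.int64(375))]
side jar_beans pred lid px [445. 356.] [([448.1, 366.2], np.int64(330))]
crate [391.4, 446.7] 453 0.84
green n 212 max col 173 rows [209. 261.]
-0.09 [[173.5, 207.9], [170.8, 264.0], [176.5, 276.2]]
-0.101 [[178.3, 207.5], [175.9, 263.6], [181.3, 275.8]]
[... 537 characters left out ...]
087, -0.014]), ([0.568, -0.238], [-0.089, -0.011]), ([0.573, -0.242], [-0.085, -0.006]), ([0.576, -0.237], [-0.089, -0.003]), ([0.581, -0.241], [-0.085, 0.002]), ([0.583, -0.236], [-0.09, 0.005]), ([0.589, -0.24], [-0.085, 0.01]), ([0.591, -0.237], [-0.088, 0.013]), ([0.597, -0.238], [-0.086, 0.018]), ([0.602, -0.238], [-0.086, 0.023]), ([0.607, -0.237], [-0.086, 0.028]), ([0.612, -0.236], [-0.086, 0.033]), ([0.617, -0.235], [-0.087, 0.038]), ([0.622, -0.237], [-0.085, 0.043]), ([0.627, -0.234], [-0.087, 0.049]), ([0.635, -0.235], [-0.085, 0.056]), ([0.64, -0.232], [-0.088, 0.061]), ([0.645, -0.229], [-0.09, 0.067])]
[ 0.60009541 -0.0123282   0.30143192] [ 0.02  0.53  1.59 -0.54  1.2   0.12]
```

The crate's rear edge lies at cupboard x ≈ −0.089 all along, so it is fully inside and straight. Next I shut the door by taking the handle and reversing the opening arc.

Run:
```python
from h import *
s=bot.get_state();A=R.from_euler('xyz',s['eef_rot'])
for y in(1.683,): print(y,((A.inv()*R.from_euler('xyz',[np.pi,0,y])).as_rotvec(degrees=True)/6).round(2))
print(((A.inv().apply([0,0,.11]))*1000).round(1))
```

```text
1.683 [-1.54  4.63  0.28]
[-50.7 -17.7 -96. ]
```

Request:
{"method": "carry_out", "body": {"increments": [[[0,0,0],[-25,-9,-48],-0.2],[[0,0,0],[-25,-9,-48],0],[[-0.385,1.16,0.07],[0,0,0],0.2],[[-0.385,1.16,0.07],[0,0,0],0.2],[[-0.385,1.16,0.07],[0,0,0],0.2],[[-0.385,1.16,0.07],[0,0,0],0.2],[[0,0,-1.6],[0,0,0],0.2],[[0,0,-1.6],[0,0,0],0.2],[[0,0,-1.6],[0,0,0],0.2],[[0,0,-1.6],[0,0,0],0.2]]}}

```text
clock: 66.5
position: [0.5996, -0.0116, 0.4114]
eef_rot: [3.141, -0.001, 2.359]
contact_force: [-0.8, -0.4, -0.3]
gripper_width: 0.0512
gripper_force: 0.0
```

Request:
{"method": "carry_out", "body": {"increments": [[[0,0,-1.6],[0,0,0],0.2],[[0,0,-1.6],[0,0,0],0.2],[[0,0,-1.6],[0,0,0],0.2],[[0,0,-1.6],[0,0,0],0.2],[[0,0,-1.6],[0,0,0],0.2],[[0,0,-1.6],[0,0,0],0.2],[[0,0,0],[0,0,0],0.2]]}}

```text
clock: 67.38
position: [0.5996, -0.0115, 0.4114]
eef_rot: [3.14, 0.0, -2.926]
contact_force: [-0.0, 0.4, -0.5]
gripper_width: 0.0516
gripper_force: 0.0
```

Run:
```python
from h import *
delta(.4065,-.0633,.405,-2.926); print(bot.get_state()['gripper_width'])
```

```text
pos [ 0.5996 -0.0115  0.4114] yaw -2.926 rp [3.14 0.  ] d(mm) [199.7  -9.3   6.3]
wz units -0.0
0.05163182435314118
```

Request:
{"method": "carry_out", "body": {"increments": [[[0,0,0],[40,-2,0],0.2],[[0,0,0],[40,-2,0],0.2],[[0,0,0],[40,-2,0],0.2],[[0,0,0],[40,-2,0],0.2],[[0,0,0],[40,-1.5,0],0.2],[[0,0,0],[0,0,0],0.2],[[0,0,0],[0,0,40],0.2],[[0,0,0],[0,0,35],0.2],[[0,0,0],[0,0,0],0.2]]}}

```text
clock: 68.5
position: [0.4061, -0.0633, 0.3347]
eef_rot: [3.138, -0.003, -2.926]
contact_force: [-0.0, -1.0, 0.9]
gripper_width: 0.051
gripper_force: 0.0
```

Request:
{"method": "carry_out", "body": {"increments": [[[0,0,0],[0,0,40],0.2],[[0,0,0],[0,0,40],0.2],[[0,0,0],[0,0,6],0.2],[[0,0,0],[0,0,0],0.2]]}}

```text
clock: 69.0
position: [0.4075, -0.0637, 0.2513]
eef_rot: [3.141, 0.002, -2.925]
contact_force: [-0.2, -0.0, 0.6]
gripper_width: 0.0516
gripper_force: 0.0
```

Request:
{"method": "carry_out", "body": {"increments": [[[0,0,0],[0,0,0],-1],[[0,0,0],[0,0,0],-1],[[0,0,0],[0,0,0],-1],[[0,0,0],[0,0,0],-1],[[0,0,0],[0,0,0],-1]], "squeeze": 40}}

```text
clock: 69.62
position: [0.4064, -0.0631, 0.2514]
eef_rot: [3.14, 0.002, -2.925]
contact_force: [-2.5, 4.4, 11.8]
gripper_width: 0.0099
gripper_force: 39.0
```

Request:
{"method": "carry_out", "body": {"increments": [[[0,0,1],[-18.3,3,0],-1],[[0,0,1],[-18.3,3,0],-1],[[0,0,1],[-18.3,3,0],-1],[[0,0,1],[-18.3,3,0],-1],[[0,0,0],[0,0,0],-1]]}}

```text
clock: 70.25
position: [0.4801, -0.0477, 0.2514]
eef_rot: [3.141, 0.004, 2.941]
contact_force: [-0.4, -3.0, 9.5]
gripper_width: 0.01
gripper_force: 41.4
```

```bash
cat >> h.py <<'E'
def dr():
    s=bot.get_state();p=s['position'];h=np.array([.4764,-.2239]);r=p[:2]-h;n=np.hypot(*r);u=r/n
    print('r',n.round(4),'Frad',(s['contact_force'][:2]@u).round(1),'Ftan',(s['contact_force'][:2]@[-u[1],u[0]]).round(1),'door',(s['eef_rot'][2]%(2*np.pi)-1.683).round(3),s['joints'].round(2))
E
python3 -c "
from h import *
dr()"
```

```text
r 0.1763 Frad -3.0 Ftan 0.3 door 1.258 [-0.24  0.4   1.93  0.    0.81 -1.61]
```

Request:
{"method": "carry_out", "body": {"increments": [[[0,0,1],[-18.3,2.5,0],-1],[[0,0,1],[-18.3,2.8,0],-1],[[0,0,1],[-18.3,2.8,0],-1],[[0,0,1],[-18.3,2.8,0],-1],[[0,0,0],[0,0,0],-1]]}}

```text
clock: 70.88
position: [0.5511, -0.0637, 0.2515]
eef_rot: [3.14, 0.002, 2.523]
contact_force: [-1.6, -2.4, 9.1]
gripper_width: 0.0094
gripper_force: 41.4
```

Request:
{"method": "carry_out", "body": {"increments": [[[0,0,1],[-18.3,2.6,0],-1],[[0,0,1],[-18.3,2.8,0],-1],[[0,0,1],[-18.3,2.8,0],-1],[[0,0,0],[0,0,0],-1]]}}

```text
clock: 71.38
position: [0.597, -0.0939, 0.2515]
eef_rot: [3.14, 0.001, 2.209]
contact_force: [-2.1, -1.2, 8.6]
gripper_width: 0.0098
gripper_force: 41.4
```

```bash
python3 -c "
from h import *
dr()"
```

```text
r 0.1774 Frad -2.3 Ftan 0.7 door 0.526 [-0.27  0.53  1.65  0.    0.95 -0.91]
```

Request:
{"method": "carry_out", "body": {"increments": [[[0,0,1],[-18.3,2.6,0],-1],[[0,0,1],[-18.3,2.8,0],-1],[[0,0,1],[-18.3,2.8,0],-1],[[0,0,1],[-18.3,2.8,0],-1],[[0,0,0.5],[-9.2,1.6,0],-1],[[0,0,0],[0,0,0],-1]]}}

```text
clock: 72.12
position: [0.6433, -0.1616, 0.2515]
eef_rot: [3.139, -0.001, 1.738]
contact_force: [0.0, 0.6, 6.0]
gripper_width: 0.0098
gripper_force: 41.2
```

Request:
{"method": "carry_out", "body": {"increments": [[[0,0,0.25],[-4.6,0.9,0],-1],[[0,0,0],[0,0,0],-1]]}}

```text
clock: 72.38
position: [0.6447, -0.1654, 0.2515]
eef_rot: [3.139, -0.001, 1.713]
contact_force: [0.4, -0.4, 5.7]
gripper_width: 0.01
gripper_force: 41.1
```

Request:
{"method": "carry_out", "body": {"increments": [[[0,0,0.25],[-4.6,0.9,0],-1],[[0,0,0],[0,0,0],-1]]}}

```text
clock: 72.62
position: [0.6462, -0.1698, 0.2515]
eef_rot: [3.139, -0.001, 1.686]
contact_force: [-0.3, 0.5, 5.8]
gripper_width: 0.0101
gripper_force: 41.1
```

```bash
python3 -c "
from h import *
dr()"
```

```text
r 0.1782 Frad -0.1 Ftan 0.5 door 0.003 [-0.36  0.61  1.5   0.    1.03 -0.48]
```

Request:
{"method": "carry_out", "body": {"increments": [[[0,0,0],[-2,0,0],-1],[[0,0,0],[-1,0,0],-1],[[0,0,0],[0,0,0],-1]]}}

```text
clock: 73.0
position: [0.6469, -0.1724, 0.2515]
eef_rot: [3.139, -0.001, 1.687]
contact_force: [2.5, -0.0, 5.5]
gripper_width: 0.0095
gripper_force: 41.0
```

Request:
{"method": "carry_out", "body": {"increments": [[[0,0,0],[-2,0,0],-1],[[0,0,0],[-2,0,0],-1],[[0,0,0],[0,0,0],-1]]}}

```text
clock: 73.38
position: [0.6477, -0.1756, 0.2515]
eef_rot: [3.138, -0.003, 1.685]
contact_force: [4.2, 6.9, 6.7]
gripper_width: 0.0102
gripper_force: 41.3
```

Request:
{"method": "carry_out", "body": {"increments": [[[0,0,0],[1,0,0],-1],[[0,0,0],[0,0,0],0.2],[[0,0,0],[0,0,0],0.2],[[0,0,0],[0,0,0],0.2],[[0,0,0],[0,0,-30],0.2],[[0,0,0],[0,0,-45],0.2],[[0,0,0],[0,0,-45],0.2],[[0,0,0],[30,0,-45],0.2],[[0,0,0],[50,0,0],0.2],[[0,0,0],[50,0,0],0.2]]}}

```text
clock: 74.62
position: [0.6322, -0.046, 0.4162]
eef_rot: [3.14, -0.001, 1.682]
contact_force: [0.3, -0.2, 0.2]
gripper_width: 0.0513
gripper_force: 0.0
```

Request:
{"method": "carry_out", "body": {"increments": [[[0,0,0],[50,0,0],0.2],[[0,0,0],[50,0,0],0.2],[[0,0,0],[0,0,0],0.2]]}}

```text
clock: 75.0
position: [0.6204, 0.0556, 0.4154]
eef_rot: [-3.141, -0.003, 1.688]
contact_force: [-0.9, 0.3, 0.2]
gripper_width: 0.0512
gripper_force: 0.0
```

Run:
```python
from h import *
for k in('scene','side'):
    f=snap(k); im=f['image'].astype(int); o=cv2.imread(f'pics/{k}0.png')[:,:,::-1].astype(int)
    d=np.abs(im-o).max(2)
    for n in('door','door_handle','bowl','lid_box','grain_jar','cupboard'): print(k,n,[(np.round(r['location']),r['region'].sum()) for r in bot.regions_of(n,k)][:2])
    r=(slice(220,300),slice(165,215)) if k=='scene' else (slice(300,385),slice(375,445))
    print('door/handle area diff px>40:',(d[r]>40).sum(),'of',d[r].size)
    # shift of patch
    a=o[r].astype(np.float32).mean(2);b=im[r].astype(np.float32).mean(2);print('shift',cv2.phaseCorrelate(a,b))
    W=lambda u,v,z:[CUP[0]+ca*u-sa*v,CUP[1]+sa*u+ca*v,z]
```

```text
scene door [(array([240., 182.]), np.int64(1799)), (array([247., 110.]), np.int64(229))]
scene door_handle [(array([237., 179.]), np.int64(1773))]
scene bowl [(array([321., 260.]), np.int64(2794))]
scene lid_box [(array([320., 189.]), np.int64(3064)), (array([236., 130.]), np.int64(303))]
scene grain_jar [(array([160., 175.]), np.int64(1439)), (array([235., 128.]), np.int64(412))]
scene cupboard [(array([239., 134.]), np.int64(10760)), (array([237., 179.]), np.int64(1732))]
door/handle area diff px>40: 149 of 4000
shift ((-1.555474013433873, 0.15221230216181425), 0.6332596035003663)
side door [(array([340., 418.]), np.int64(1086))]
side door_handle [(array([346., 411.]), np.int64(1155))]
side bowl [(array([266., 426.]), np.int64(1802))]
side lid_box [(array([309., 472.]), np.int64(2004)), (array([385., 418.]), np.int64(355))]
side grain_jar [(array([433., 340.]), np.int64(2107))]
side cupboard [(array([384., 422.]), np.int64(224)), (array([388., 445.]), np.int64(12963))]
door/handle area diff px>40: 611 of 5950
shift ((0.24186123096332324, 0.16460045281849744), 0.8482584285147396)
```

Run:
```python
from h import *
delta(.5922,-.1794,.265,1.683)
```

```text
pos [0.6214 0.0523 0.4156] yaw 1.683 rp [ 3.141e+00 -1.000e-03] d(mm) [-227.2  -55.1  150.3]
wz units -0.0
```

Request:
{"method": "carry_out", "body": {"increments": [[[0,0,0],[-45,-11,0],-1],[[0,0,0],[-45,-11,0],-1],[[0,0,0],[-45,-11,0],-1],[[0,0,0],[-45,-11,0],-1],[[0,0,0],[-45,-11,0],-1],[[0,0,0],[0,0,0],-1],[[0,0,0],[0,0,40],-1],[[0,0,0],[0,0,40],-1],[[0,0,0],[0,0,40],-1],[[0,0,0],[0,0,28],-1]]}}

```text
clock: 76.95
position: [0.5917, -0.1758, 0.2655]
eef_rot: [-3.141, -0.003, 1.684]
contact_force: [0.0, -0.5, -0.7]
gripper_width: -0.0003
gripper_force: 0.0
```

Request:
{"method": "carry_out", "body": {"increments": [[[0,0,0],[-6,0,0],-1],[[0,0,0],[-6,0,0],-1],[[0,0,0],[-3,0,0],-1],[[0,0,0],[0,0,0],-1]]}}

```text
clock: 77.45
position: [0.5942, -0.1925, 0.2686]
eef_rot: [3.139, -0.0, 1.683]
contact_force: [-0.4, 1.0, 0.2]
gripper_width: -0.0001
gripper_force: 0.0
```

Request:
{"method": "carry_out", "body": {"increments": [[[0,0,0],[-3,0,0],-1],[[0,0,0],[0,0,0],-1]]}}

```text
clock: 77.7
position: [0.5941, -0.1951, 0.2675]
eef_rot: [3.14, -0.001, 1.683]
contact_force: [-0.4, -0.5, 0.2]
gripper_width: 0.0
gripper_force: 0.0
```

Request:
{"method": "carry_out", "body": {"increments": [[[0,0,0],[-3,0,0],-1],[[0,0,0],[0,0,0],-1]]}}

```text
clock: 77.95
position: [0.5945, -0.1981, 0.2672]
eef_rot: [3.141, -0.001, 1.683]
contact_force: [0.3, -0.3, 0.1]
gripper_width: -0.0001
gripper_force: 0.0
```

Request:
{"method": "carry_out", "body": {"increments": [[[0,0,0],[-3,0,0],-1],[[0,0,0],[0,0,0],-1]]}}

```text
clock: 78.2
position: [0.5947, -0.201, 0.2672]
eef_rot: [3.141, -0.002, 1.683]
contact_force: [-0.9, 0.5, 0.3]
gripper_width: 0.0
gripper_force: 0.0
```

Request:
{"method": "carry_out", "body": {"increments": [[[0,0,0],[-3,0,0],-1],[[0,0,0],[0,0,0],-1]]}}

```text
clock: 78.45
position: [0.5948, -0.202, 0.2671]
eef_rot: [3.141, -0.006, 1.683]
contact_force: [0.6, 10.5, 2.6]
gripper_width: 0.0001
gripper_force: 0.0
```

Request:
{"method": "carry_out", "body": {"increments": [[[0,0,0],[-2,0,0],-1],[[0,0,0],[0,0,0],-1]]}}

```text
clock: 78.7
position: [0.5949, -0.2024, 0.2671]
eef_rot: [-3.141, -0.009, 1.683]
contact_force: [0.9, 16.0, 5.9]
gripper_width: 0.0002
gripper_force: 0.0
```

Request:
{"method": "carry_out", "body": {"increments": [[[0,0,0],[8,0,0],-1],[[0,0,0],[15,0,0],-1],[[0,0,0],[0,0,-50],-1],[[0,0,0],[0,0,-50],-1],[[0,0,0],[0,0,-50],-1],[[0,0,0],[50,0,0],-1],[[0,0,0],[50,0,0],-1],[[0,0,0],[0,0,0],-1],[[0,0,0],[0,0,0],-1]]}}

```text
clock: 79.82
position: [0.5814, -0.0837, 0.4175]
eef_rot: [3.141, -0.001, 1.684]
contact_force: [0.4, -0.7, 0.0]
gripper_width: -0.0003
gripper_force: 0.0
```

Run:
```python
from h import *
f=snap('scene')
for n in('door','bowl','lid_box','grain_jar'): print(n,[(np.round(r['location']),r['region'].sum()) for r in bot.regions_of(n,'scene')][:1])
print(bot.get_state()['contact_force'])
print(bot.finish_job())
```

```text
door [(array([216., 158.]), np.int64(226))]
bowl []
lid_box [(array([321., 190.]), np.int64(3064))]
grain_jar [(array([160., 174.]), np.int64(1417))]
[ 0.26325975 -0.31307281 -0.25287042]
the job is handed in; nothing more can be done
None
```

The job is handed in at about 80 s, but no verdict came back: all four preserve jars are in the green crate, the crate is fully inside the cupboard, the door is shut, and nothing else was moved on purpose; the tomato jar tilted in the grip once and was re-stood on the table before it went in.

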